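Stow the plastering floats and seal the dry case

ROBOT

A 7-joint arm with a two-finger parallel gripper is mounted at the origin on a cart in front of the work surface, level with it; the furniture and walls round the work are solid. World frame = base frame: x ahead of the robot, y to its left, z up, the work surface at z = 0. Lengths are in m, angles in rad, forces in N, time in s.
With the tool pointing down it reaches from about 0.35 to 0.9 m from the base axis. Payload 19.9 kg.
Tool frame: the origin (TCP) lies between the finger pads; the fingertips stand 8 mm ahead of it and the grasp point (between the pads) lies 11 mm behind it; z points along the fingers, x is the direction in which the jaws open and shut, and the axes are right-handed (so a half turn about z gives the same grasp; the last joint's range is limited). The gripper opens to 94 mm and grips with 3 to 60 N. Pads are 16 mm wide; open, the fingers measure 119 mm over their backs; the gripper's body (75 mm by 177 mm) begins 78 mm behind the grasp point.
Start: joints at [1.177, 0.417, -0.01, 1.614, 0.005, 1.111, -0.053], TCP at [0.215, -0.587, 0.213] pointing down, gripper open.
Joint ranges: [-2.81, 2.81], [-0.39, 2.02], [-1.27, 1.25], [0.06, 2.57], [-1.19, 4.33], [0.19, 2], [-2.82, 2.82]. Speed limits (rad/s): [1.89, 1.89, 2.39, 2.39, 3.01, 3.01, 3.01].

INTERFACE

Orientations are given as a unit quaternion [w, x, y, z].
In Python, from cell import bot, viewer gives the robot as it stands.
- The arm moves only by the tool move_arm, never from a script. Its argument "deltas" is a list of rows, each a list of 3 entries, a list of its own where there are three numbers: the opening, from 0 (shut) to 1 (fully open), then the shift along the tool's x, y, z in m, then the turn about the tool's z in degrees. In form: [[grip, [dx, dy, dz], yaw], ...]. A call has 1 to 12 rows; each row shifts and turns the commanded pose from where the row before left it, along the tool's axes as they then stand; what a row does not reach is not made up. A row lasts 1/8 s, in which the tool goes at most 62.5 mm and 10.7 degrees, less where a joint would pass 70% of its speed; a pose out of reach is approached as far as the arm can. A call with a gripper value outside its range is refused whole. The fingers move at their own pace and stop on an object; "force" is the grip in N (left out, the last holds). Time passes only in rows, so rows that do not move let the fingers close. It gives the time, the measured TCP pose, the force and the opening at its end, in the units of the state.
- bot.get_state(): the state, without advancing time (a new reading comes with each control period).
- viewer.snapshot(name): name is "scene" or "top"; returns a dict with "frame" (480x640x3 uint8, red, green, blue), "fx", "fy", "cx", "cy" (pixels), "cam_to_world" (4x4, takes a point from camera to world coordinates). Camera axes: x right, y down, z forward; pixel columns grow to the right and rows downward; lengths in m; the calibration is good to about 2 mm. A picture is of the moment at which its call begins. There is no depth.
- bot.close_job(): hands the job in, once; it reports no verdict.
The state is a dict: "t": time; "joints": joint angles; "qd": joint speeds; "joint_efforts": joint torques, N m; "eef_pos": TCP position; "ee_rot": TCP orientation; "wrist_force": force on the tool from outside, world axes, zero at the start; "moment": the same for the moment, N m; "finger_gap": opening from 0.0 (shut) to 1.0 (fully open).
Only numpy, scipy, OpenCV 4.12 (cv2) and the standard library are available. Lean on these libraries where they do the work, as an engineer would, in place of code of your own. Each camera call takes 0.05 s, during which the arm holds its last target.

TASK

Put the plastering floats away in the dry case: slide each blade, tip first and lying flat, fully home into a slot of its own under the rack at the back of the case, so that it drops behind the edge of the raised floor. When all the floats that are there are in, swing the lid down onto its gasket and then turn the T-handle of the latch a quarter turn clockwise, up to its stop, so that it draws the lid tight. Leave the bottles and the glass dish where they are.

Things in the scene. Friction and masses are not known exactly. Their poses are not given: they have to be found in the camera images.
- case: Fixed grey dry case, open top: outside x -105..105, y -133..148 mm, rim at z 80, walls 5 mm, floor top z 5, but a raised front floor at z 9 for x -100..-24. Origin on the underside, on the middle slot's line; x points to the slot end (away from the robot), y to the hinge (left). Inside: x -100..100, y -128..143 mm; beyond a low wall (y 103..107, z to 27) lies a white cartridge (top z 27). Steel keeper outside the -y wall, x 24..62, out to y -153.
- slot_2 (a point): Mouth of the middle slot of the black rack at the case's +x end: on the lower floor, mid-width, at the roof's front edge (case x 45, y 0, z 5 mm). Each is 66 mm wide, 55 mm deep to the end wall; roof at case z 18..22; a flared lip reaches 10 mm forward. A blade slides in level on the raised front floor (z 9); fully home its rear edge drops 4 mm behind that floor's edge, which keeps it in.
- slot_1 (a point): Mouth of the right-hand slot (case y -70 mm), otherwise as slot_2. 4 mm dividers between the slots.
- slot_3 (a point): Mouth of the left-hand slot (case y +70 mm), otherwise as slot_2.
- lid (a joint): Lid angle, rad. Starts about 2 (leaning open beyond upright); 0 = touches its springy gasket. Pressing with some 20 N brings it lower, let go it returns to about 0; drawn tight by the latch it reads about -0.015. Stiff hinge (0.75 N m): stays where left.
- lid_hinge (a point): Middle of the lid's hinge axis (case x 0, y 148, z 84 mm; the axis is x). Axes turn with the lid; lid drawn tight, they are the case's. The lid is a 9 mm plate: underside at z 0, outer face at z 9 mm of this frame, x -107..107, y 4..-285 mm; a lug (x 14..86) reaches to y -335 mm and carries the latch, whose axis is at x 50, y -315 mm.
- lid_corner (a point): Point on the lid's outer face, 85 mm towards the robot from its middle and 200 mm from the hinge: a place to push the lid shut, clear of the T-handle. Axes as lid_hinge (z outward from the outer face).
- t_handle (a joint): Angle of the latch's T-handle, rad: 0 = released (bar along the case's x; starts at 0 to 0.2), grows clockwise seen from above the shut lid, stop at 1.571 = tight (bar along the case's y). With the lid below 0.01 rad, turning brings the tongue under the keeper's ramp and draws the lid down (up to about 0.4 N m, the bar sinks 5 mm); let go before about 1.25 it springs back. Turned with the lid open, it bars the lid.
- t_grip (a point): Centre of the T-handle's black bar, 74 mm long, 14 mm wide, 18 mm high, on the axis of turning, 29 mm above the lid's outer face. Its x runs along the bar, z along the axis of turning, outward from the lid. With the lid shut it is 122 to 128 mm above the table.
- float_1: Plastering float with a brown wooden grip; may be absent. Flat steel blade 110 (x) x 54 (y) x 4 mm, origin at the centre of its underside, z up from the blade, x towards the tip (the end away from the grip). The grip, 54 (x) x 22 (y) x 30 mm high, stands on a 12 mm stem; its centre lies at x = -18 mm, z = 45 mm (top at 60 mm). 150 g.
- float_1_tip (a point): Middle of the tip edge of float_1's blade, on the underside (x = +55 mm).
- float_2: Plastering float with a red grip; may be absent. Flat steel blade 110 (x) x 54 (y) x 4 mm, origin at the centre of its underside, z up from the blade, x towards the tip (the end away from the grip). The grip, 54 (x) x 22 (y) x 30 mm high, stands on a 12 mm stem; its centre lies at x = -18 mm, z = 45 mm (top at 60 mm). 150 g.
- float_2_tip (a point): Middle of the tip edge of float_2's blade, on the underside (x = +55 mm).
- float_3: Plastering float with a blue grip; may be absent. Flat steel blade 110 (x) x 54 (y) x 4 mm, origin at the centre of its underside, z up from the blade, x towards the tip (the end away from the grip). The grip, 54 (x) x 22 (y) x 30 mm high, stands on a 12 mm stem; its centre lies at x = -18 mm, z = 45 mm (top at 60 mm). 150 g.
- float_3_tip (a point): Middle of the tip edge of float_3's blade, on the underside (x = +55 mm).
- dropper_bottle: Small brown dropper bottle with a black top, 33 mm wide, 102 mm high; origin at its foot. A bystander, near the front of the case.
- amber_bottle: Amber bottle with a white cap, 61 mm wide, 122 mm high; origin at its foot. A bystander, beyond the floats.
- glass_dish: Shallow glass dish, 60 mm wide, 13 mm high; origin under its middle. A bystander, to the right of the floats.

How it is judged:
By the outcome, as a careful person would: the job done as asked, in the order asked, and still so for the second after the job is handed in, with the robot touching nothing.
Of float_1, float_2, float_3 only 2 to 3 are there at a start; the rules pass over those that are not, and their reading is None.
At some moment in a run one of float_1, float_2, float_3 may be knocked a few centimetres aside while the robot is not near it.
Once in a run the grip may slacken for a moment while it holds something.
It also fails if it takes over 210 s, if anything falls off the work surface, if the arm or the gripper's body presses on something with over 40 N, if the wrist force passes 120 N, or if a joint passes its speed limit or range.

## Working session

There is one attempt and no reset: what is moved stays moved. The work goes in short steps, Python scripts to look and compute and a tool call to move; the robot and the scene stay as the last step left them, time stands still between calls to the robot, and variables do not carry over. Pictures are saved under pics/ and viewed, and the job is handed in when it is done.

Besides the shell and the picture viewer there is one more tool, called after "Request:" as name([rows], argument=value, ...), one row to a line, values as JSON. move_arm: Moves the arm, as the interface text tells. Its arguments: {"type":"object","properties":{"deltas":{"type":"array"},"force":{"type":"number"}},"required":["deltas"]}

```bash
ls; mkdir -p pics
python3 - <<'E'
from cell import bot, viewer
import cv2
print(bot.get_state())
for n in ("scene","top"):
    s=viewer.snapshot(n)
    cv2.imwrite(f"pics/{n}0.png",s["frame"][:,:,::-1])
    print(n,s["fx"],s["fy"],s["cx"],s["cy"],s["cam_to_world"])
E
```

```text
pics
{'t': 0.0, 'joints': array([ 1.17750843,  0.4179656 , -0.01030217,  1.6141622 ,  0.00473502,
        1.11072545, -0.05301074]), 'qd': array([-1.77190393e-03, -2.01639798e-03,  5.60019868e-04,  3.90312201e-05,
       -5.82871779e-05,  7.32227709e-05, -6.57096761e-04]), 'joint_efforts': array([-2.39002002e-04, -8.51248026e+01,  6.38979357e-01, -4.25982642e+01,
       -4.88027371e-02,  1.86894403e-02, -8.07806191e-05]), 'eef_pos': array([ 0.21521075, -0.58638328,  0.21283557]), 'ee_rot': array([-3.01763131e-04,  8.19935289e-01, -5.72455884e-01, -5.40434074e-04]), 'wrist_force': array([0.4723335 , 0.35991719, 0.19771373]), 'moment': array([ 0.03092285,  0.0136309 , -0.0432484 ]), 'finger_gap': 0.9968268490324382}
scene 513.0782103592943 513.0782103592943 314.1652473172373 237.47023672908472 [[-0.60084167 -0.56517857  0.56529857 -0.22871754]
 [-0.79933919  0.41878845 -0.43089801  0.51627252]
 [ 0.0067938  -0.71076678 -0.70339493  1.1265357 ]
 [ 0.          0.          0.          1.        ]]
top 599.172388887593 599.172388887593 321.52212380916995 242.58738518364342 [[ 0.02102151 -0.99016578  0.13831058  0.34496122]
 [-0.99975562 -0.02176545 -0.0038683  -0.10135603]
 [ 0.00684065 -0.13819546 -0.99038135  1.6486182 ]
 [ 0.          0.          0.          1.        ]]
```

View pics/scene0.png

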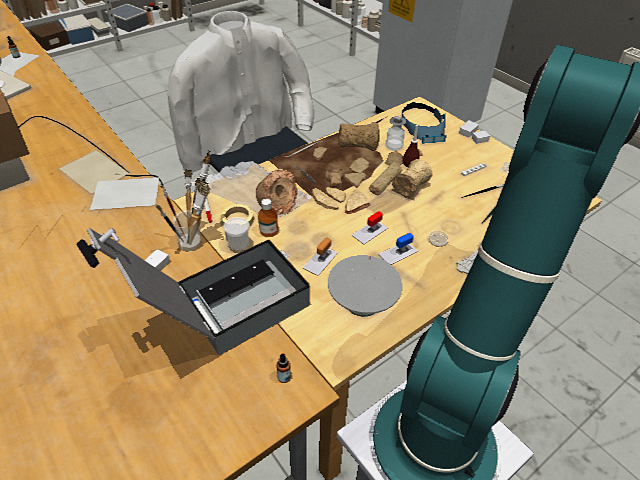

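View pics/top0.png

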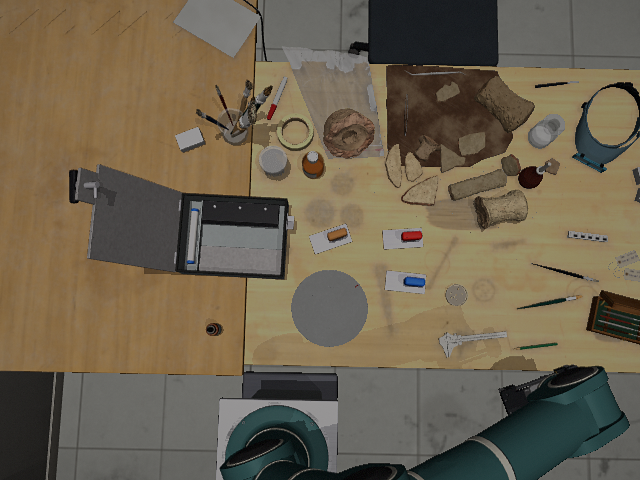

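```bash
cat > h.py <<'E'
import numpy as np, cv2
from cell import bot, viewer
def snap(n): return viewer.snapshot(n)
def ray(s,u,v):
    T=np.array(s["cam_to_world"]); d=T[:3,:3]@np.array([(u-s["cx"])/s["fx"],(v-s["cy"])/s["fy"],1.])
    return T[:3,3],d
def onz(s,u,v,z):
    o,d=ray(s,u,v); return o+d*(z-o[2])/d[2]
def proj(s,p):
    T=np.array(s["cam_to_world"]); c=T[:3,:3].T@(np.array(p)-T[:3,3])
    return np.array([s["fx"]*c[0]/c[2]+s["cx"],s["fy"]*c[1]/c[2]+s["cy"]])
def tri(s1,p1,s2,p2):
    o1,d1=ray(s1,*p1);o2,d2=ray(s2,*p2);d1/=np.linalg.norm(d1);d2/=np.linalg.norm(d2)
    A=np.c_[d1,-d2];t=np.linalg.lstsq(A,o2-o1,rcond=None)[0]
    a=o1+d1*t[0];b=o2+d2*t[1];return (a+b)/2,np.linalg.norm(a-b)
def zoom(s,x0,y0,w,h,k,fn):
    im=s["frame"][y0:y0+h,x0:x0+w,::-1]
    cv2.imwrite(fn,cv2.resize(im,None,fx=k,fy=k,interpolation=cv2.INTER_CUBIC))
E
python3 - <<'E'
from h import *
s=snap("top"); zoom(s,60,155,240,130,3.3,"pics/c0.png"); zoom(s,300,210,180,100,4,"pics/f0.png")
t=snap("scene"); zoom(t,70,220,250,150,3.2,"pics/c1.png")
E
```

```text
(no output)
```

View pics/c0.png

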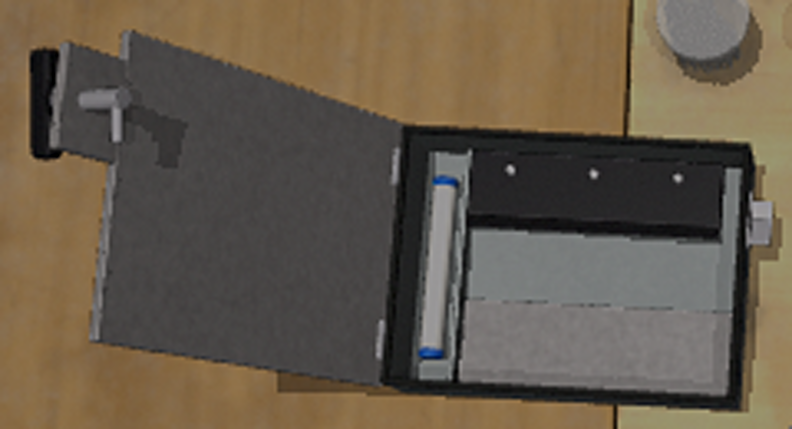

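View pics/f0.png

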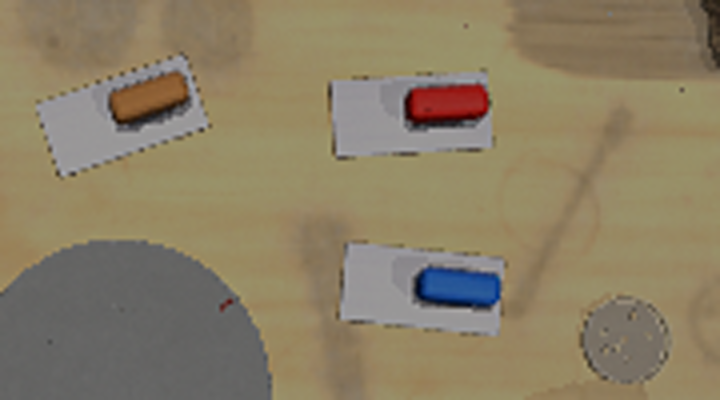

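View pics/c1.png

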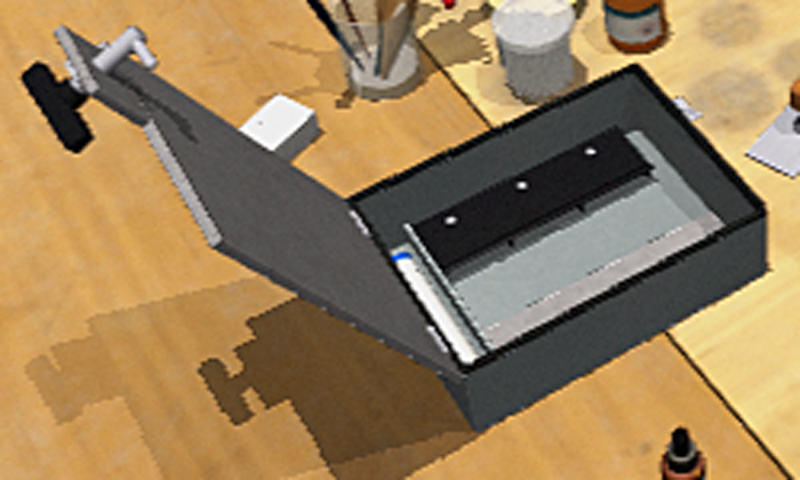

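Run:
```python
from h import *
s=snap("top");t=snap("scene")
T={'FL':(181.2,192.3),'FR':(287.6,198.9),'NR':(284.5,278.6),'NL':(175.5,271.7)}
S={'NR':(309.7,286.6),'NL':(214.4,336.3),'FR':(269.4,240.6)}
P={}
for k in T:
    P[k]=onz(s,*T[k],.08)
    print(k,P[k].round(4), onz(t,*S[k],.08).round(4) if k in S else '', tri(s,T[k],t,S[k]) if k in S else '')
for a,b in (('FL','FR'),('NL','NR'),('NL','FL'),('NR','FR')):
    d=P[b]-P[a];print(a,b,np.linalg.norm(d),np.degrees(np.arctan2(d[1],d[0])))
# floats
hsv=cv2.cvtColor(s["frame"],cv2.COLOR_RGB2HSV)
roi=np.zeros(hsv.shape[:2],np.uint8);roi[215:300,300:440]=255
m={'brown':cv2.inRange(hsv,(5,110,60),(18,255,255)),'red':cv2.inRange(hsv,(0,150,80),(4,255,255))|cv2.inRange(hsv,(172,150,80),(180,255,255)),'blue':cv2.inRange(hsv,(100,120,60),(125,255,255)),'blade':cv2.inRange(hsv,(0,0,120),(180,45,255))}
for k,q in m.items():
    q=q&roi
    c,_=cv2.findContours(q,cv2.RETR_EXTERNAL,cv2.CHAIN_APPROX_NONE)
    for cc in c:
        if cv2.contourArea(cc)<60: continue
        r=cv2.minAreaRect(cc); z=.002 if k=='blade' else .058
        pts=np.array([onz(s,*p,z) for p in cv2.boxPoints(r)])[:,:2]
        e=[pts[1]-pts[0],pts[2]-pts[1]];e.sort(key=np.linalg.norm)
        print(k,cv2.contourArea(cc),pts.mean(0).round(4),[round(float(np.linalg.norm(x)),4) for x in e],np.degrees(np.arctan2(e[1][1],e[1][0])).round(1))
```

```text
FL [0.6913 0.27   0.08  ]  
FR [ 0.6798 -0.0145  0.08  ] [ 0.6789 -0.0136  0.08  ] (array([ 0.68011798, -0.01434888,  0.07850256]), np.float64(0.00010483403254487238))
NR [ 0.4666 -0.0125  0.08  ] [ 0.4718 -0.0044  0.08  ] (array([ 0.47006983, -0.0089115 ,  0.07733745]), np.float64(0.009385758065618494))
NL [0.4786 0.2736 0.08  ] [0.4841 0.274  0.08  ] (array([0.47930432, 0.27388772, 0.08500195]), np.float64(0.0036959391328974275))
FL FR 0.2847028183786377 -92.33175047551902
NL NR 0.28631661977636574 -92.39098648872569
NL FL 0.21279579431272166 -0.9623886948620678
NR FR 0.21313633594651654 -0.5306256220985923
brown 118.5 [ 0.5925 -0.1482] [0.0197, 0.0512] -70.1
red 117.0 [ 0.5931 -0.3491] [0.02, 0.0515] -84.3
blue 132.0 [ 0.4684 -0.3568] [0.0218, 0.052] -95.1
blade 473.5 [ 0.4713 -0.3403] [0.0536, 0.1096] -94.8
blade 445.0 [ 0.5924 -0.3324] [0.0534, 0.1096] -85.1
blade 696.0 [ 0.5875 -0.1314] [0.0533, 0.1094] -70.1
```

Run:
```python
from h import *
s=snap("top")
g=cv2.cvtColor(s["frame"],cv2.COLOR_RGB2GRAY).astype(float)
# subpixel crossing along column/row scanning
def cross(prof,thr):
    for i in range(len(prof)-1):
        if (prof[i]-thr)*(prof[i+1]-thr)<=0 and prof[i]!=prof[i+1]:
            return i+(thr-prof[i])/(prof[i+1]-prof[i])
for c in (200,240,270): print(c,'far',g[186:206,c].astype(int),'near',g[285:262:-1,c].astype(int))
for r in (210,240,265): print(r,'right',g[r,296:270:-1].astype(int))
```

```text
200 far [110 110 111 112 114 115 118  97  36  14  35  37  33  36  31  51 126 126
 125 126] near [113 112 112 113 111 112 111 112 112 113  70  31  34  22  35  96 116 112
 110 121 122 127 127]
240 far [111 113 114 112 114 113 114 115 118  85  30  19  23  36  35  36  23  35
  36  35] near [117 117 116 116 116 117 116 115  62  31  25  22  31  92 113 113 110 118
 118 120 123 126 124]
270 far [139 139 138 138 139 136 136 137 139 140 148  62  24  14  35  35  36  36
  35  39] near [141 143 141 144 144 145 146  38  33  19  27  50 116 112 112 124 123 124
 126 123 122 121 124]
210 right [139 139 138 138 139 142  93  99  47  23  19  20  68 119 116 117 119  58
  25  40  39  38  38  37  40  40]
240 right [139 140 140 140 140 140 142  92  95  96  48  23  24  21  66 119 115 113
 113 112 126 124 122 122 123 123]
265 right [132 131 132 133 134 137 139 140 142  91  98  83  28  16  24  22 120 113
 112 111 112 126 124 123 125 122]
```

```bash
cat > case.py <<'E'
from h import *
def cross(prof,thr):
    for i in range(len(prof)-1):
        if (prof[i]-thr)*(prof[i+1]-thr)<0:
            return i+(thr-prof[i])/(prof[i+1]-prof[i])
def fit(p,s,z):
    P=np.array([onz(s,*q,z)[:2] for q in p]);
    for _ in range(3):
        vx,vy,x0,y0=cv2.fitLine(P.astype(np.float32),cv2.DIST_HUBER,0,1e-4,1e-4).ravel()
        d=(P-[x0,y0])@[-vy,vx];P=P[abs(d)<max(.0015,2*d.std())] if 0 else P[abs(d)<.003]
    return (x0,y0),(vx,vy),np.degrees(np.arctan2(vy,vx)),d.std()
E
python3 - <<'E'
from case import *
s=snap("top");g=cv2.cvtColor(s["frame"],cv2.COLOR_RGB2GRAY).astype(float)
for Z in (.08,.084):
  far=[(c,186+cross(g[186:206,c],75)) for c in range(192,282)]
  near=[]
  for c in range(200,275):
    r=285;  # walk up to dark then light
    while g[r,c]>75:r-=1
    near.append((c,r-cross(g[r:r-10:-1,c],75)))
  right=[]
  for r in range(215,268):
    c=296
    while g[r,c]>70:c-=1
    right.append((c-cross(g[r,c:c-12:-1],75),r))
  res=[fit(q,s,Z) for q in(far,near,right)]
  for q in res:print(Z,np.round(q[0],4),round(q[2],2),q[3])
  # far: x=+105 ; near: x=-100; right: y=-128
  u=[]
  n=lambda q:np.array([-q[1][1],q[1][0]])
  def perp(p,q): return abs((np.array(p)-q[0])@n(q))
  print('width far-near',perp(res[0][0],res[1]),'expect .205')
  # frame: yaw average
  yaw=np.mean([((res[i][2]+90+90)%180-90) for i in (0,1)]+[((res[2][2]+90)%180-90)]);print('yaw',yaw)
  y=np.radians(yaw);ex=np.array([np.cos(y),np.sin(y)]);ey=np.array([-ex[1],ex[0]])
  X=np.mean([np.array(res[0][0])@ex-.105,np.array(res[1][0])@ex+.100]);Y=np.array(res[2][0])@ey+.128
  print('origin',ex*X+ey*Y)
E
```

```text
Traceback (most recent call last):
TypeError: unsupported operand type(s) for +: 'int' and 'NoneType'
```

```bash
cat > cfit.py <<'E'
from case import *
def casefit(s,verb=True,cols=(196,282),Zs=(.08,.084)):
  g=cv2.cvtColor(s["frame"],cv2.COLOR_RGB2GRAY).astype(float)
  for Z in Zs:
    far=[];near=[];right=[]
    for c in range(*cols):
      k=cross(g[186:206,c],70)
      if k: far.append((c,186+k))
    for c in range(200,275):
      r=285
      while g[r,c]>75:r-=1
      k=cross(g[r:r-12:-1,c],75)
      if k:near.append((c,r-k))
    for r in range(215,268):
      c=296
      while g[r,c]>70:c-=1
      k=cross(g[r,c:c-12:-1],75)
      if k:right.append((c-k,r))
    res=[fit(q,s,Z) for q in(far,near,right)]
    if verb:
      for q in res:print(Z,np.round(q[0],4),round(q[2],2),q[3])
    n=lambda q:np.array([-q[1][1],q[1][0]])
    if verb:print('width far-near',abs((np.array(res[0][0])-res[1][0])@n(res[1])),'expect .205')
    yaws=[((res[i][2]+90+90)%180-90) for i in (0,1)]+[((res[2][2]+90)%180-90)]
    yaw=np.mean(yaws);y=np.radians(yaw);ex=np.array([np.cos(y),np.sin(y)]);ey=np.array([-ex[1],ex[0]])
    X=np.mean([np.array(res[0][0])@ex-.105,np.array(res[1][0])@ex+.100]);Y=np.array(res[2][0])@ey+.128
    print('yaw',yaws,yaw,'origin',ex*X+ey*Y)
E
python3 -c "
from cfit import *
casefit(snap('top'))"
```

```text
0.08 [0.6865 0.1175] 88.0 0.00035535437291792863
0.08 [0.4807 0.096 ] 88.22 0.0003214782735457783
0.08 [ 0.5597 -0.0025] -1.92 0.0002953183522973115
width far-near 0.20504756 expect .205
yaw [np.float32(-1.9968262), np.float32(-1.7830505), np.float32(-1.9168167)] -1.8988978 origin [0.58169186 0.12484841]
0.084 [0.6856 0.117 ] 88.0 0.000354448212586596
0.084 [0.4803 0.0955] 88.22 0.0003206573832699203
0.084 [ 0.5592 -0.0027] -1.92 0.0002945652864202581
width far-near 0.20452474 expect .205
yaw [np.float32(-1.9968262), np.float32(-1.78302), np.float32(-1.9168243)] -1.8988901 origin [0.58109266 0.12459804]
```

Run:
```python
from h import *
s=snap("top");t=snap("scene")
O=np.array([.5815,.1248]);y=np.radians(-1.9);R=np.array([[np.cos(y),-np.sin(y)],[np.sin(y),np.cos(y)]])
for u in ((214.5,206.5),(240,207.7),(265.5,208.6)): print(R.T@(onz(s,*u,.023)[:2]-O))
for u in ((450,220),(521,185),(590,152)): print('scene',R.T@(onz(t,u[0]/3.2+70,u[1]/3.2+220,.023)[:2]-O))
# lid: latch bar in both views
top=(45/3.3+60,103/3.3+155); sc=(57/3.2+70,107/3.2+220)
p,e=tri(s,top,t,sc);print('bar',p,e, R.T@(p[:2]-O))
d=R.T@(p[:2]-O); yy,zz=d[1]-.148,p[2]-.084
r=np.hypot(yy,zz); # bar in lid frame y=-315 z=38
a=np.arctan2(zz,yy); a0=np.arctan2(.038,-.315); print('lid',r,np.hypot(.315,.038),a0-a)
```

```text
[0.08231524 0.06760992]
[ 0.08285598 -0.00282317]
[ 0.08423738 -0.07320182]
scene [0.08372363 0.07034903]
scene [0.08401751 0.00061567]
scene [ 0.0832519  -0.06930144]
bar [0.6411453  0.44610443 0.34649032] 0.0008884154347602971 [0.0489596  0.32310533]
lid 0.3155361220303879 0.31728378464712 2.039038924157248
```

```bash
cat >> h.py <<'E'
def tool():
    st=bot.get_state();w,x,y,z=st["ee_rot"]
    th=np.degrees(np.arctan2(2*(x*y+w*z),1-2*(y*y+z*z)))
    tilt=np.degrees(np.arccos(np.clip(-(1-2*(x*x+y*y)),-1,1)))
    return st,th,tilt
def go(p,th_t):
    st,th,tilt=tool();a=(th-th_t+180)%360-180  # tool yaw in deg
    r=np.radians(th_t);d=np.array(p)-st["eef_pos"]
    print('t',round(st["t"],2),'pos',st["eef_pos"].round(4),'th',round(th,2),'tilt',round(tilt,2),'F',st["wrist_force"].round(1),'gap',round(st["finger_gap"],3))
    print('yaw',round(a,1),'then shift',np.round([d[0]*np.cos(r)+d[1]*np.sin(r),d[0]*np.sin(r)-d[1]*np.cos(r),-d[2]],4))
O=np.array([.5815,.1240]);cy=np.radians(-1.9);RC=np.array([[np.cos(cy),-np.sin(cy)],[np.sin(cy),np.cos(cy)]])
def cw(x,y): return RC@np.array([x,y])+O
def wc(p): return RC.T@(np.array(p)[:2]-O)
E
python3 -c "
from h import *
go([.4684,-.3568,.12],-4.8)"
```

```text
t 0.55 pos [ 0.2154 -0.5867  0.2134] th -69.84 tilt 0.0 F [ 0.8 -0.1 -0.1] gap 0.999
yaw -65.0 then shift [ 0.2329 -0.2503  0.0934]
```

Request:
move_arm([
  [1,[0,0,0],-10],
  [1,[0,0,0],-10],
  [1,[0,0,0],-10],
  [1,[0,0,0],-10],
  [1,[0,0,0],-10],
  [1,[0,0,0],-10],
  [1,[0,0,0],-5],
  [1,[0.04,-0.042,0],0],
  [1,[0.05,-0.054,0],0],
  [1,[0.05,-0.054,0],0],
  [1,[0.05,-0.054,0.02],0],
  [1,[0.043,-0.046,0.03],0],
], force=25)

```text
t: 2.05
eef_pos: [0.4393, -0.3844, 0.1706]
ee_rot: [0.001, 0.999, -0.042, 0.001]
wrist_force: [-0.5, -0.5, -0.1]
finger_gap: 1.0
```

```bash
python3 -c "
from h import *
go([.4684,-.3568,.036],-4.8)
s=snap('top');zoom(s,300,180,200,150,4,'pics/g1.png')"
```

```text
t 2.05 pos [ 0.4393 -0.3844  0.1706] th -4.84 tilt 0.12 F [-0.5 -0.5 -0.1] gap 1.0
yaw -0.0 then shift [ 0.0267 -0.0299  0.1346]
```

View pics/g1.png

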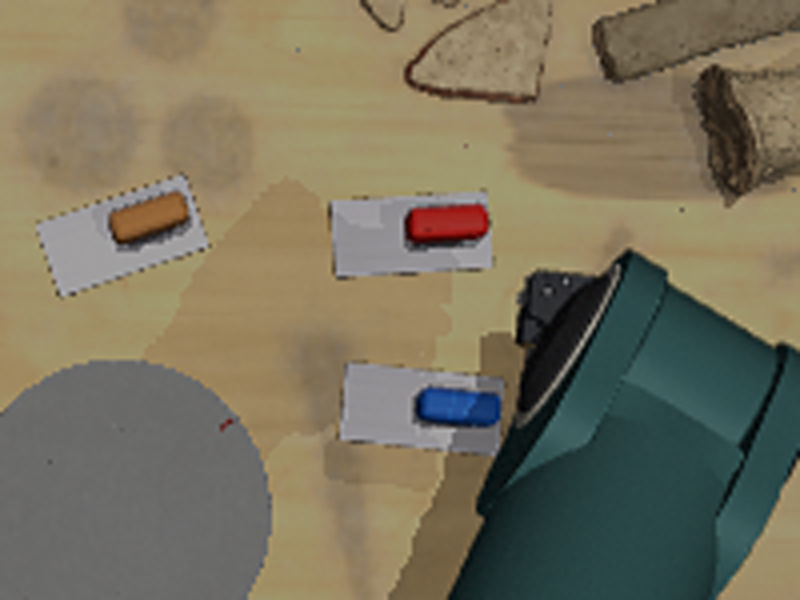

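Request:
move_arm([
  [1,[0,0,0],0],
  [1,[0,0,0],0],
])

```text
t: 2.35
eef_pos: [0.4369, -0.3866, 0.1705]
ee_rot: [0.0, 0.999, -0.043, -0.0]
wrist_force: [-0.6, -0.3, -0.3]
finger_gap: 1.0
```

```bash
python3 -c "
from h import *
go([.4684,-.3568,.036],-4.8)"
```

```text
t 2.35 pos [ 0.4369 -0.3866  0.1705] th -4.93 tilt 0.03 F [-0.6 -0.3 -0.3] gap 1.0
yaw -0.1 then shift [ 0.0288 -0.0323  0.1345]
```

Request:
move_arm([
  [1,[0.015,-0.016,0],0],
  [1,[0.014,-0.016,0.015],0],
  [1,[0,0,0.03],0],
  [1,[0,0,0.03],0],
  [1,[0,0,0.03],0],
  [1,[0,0,0.02],0],
  [1,[0,0,0.01],0],
  [1,[0,0,0],0],
])

```text
t: 3.35
eef_pos: [0.469, -0.3564, 0.0352]
ee_rot: [-0.0, 0.999, -0.042, -0.0]
wrist_force: [-0.9, 0.5, 1.0]
finger_gap: 1.0
```

```bash
python3 -c "
from h import *
go([.4684,-.3568,.036],-4.8)
s=snap('top');zoom(s,300,180,200,150,4,'pics/g2.png')
s=snap('scene');zoom(s,300,170,200,150,4,'pics/g3.png')"
```

```text
t 3.35 pos [ 0.469  -0.3564  0.0352] th -4.87 tilt 0.01 F [-0.9  0.5  1. ] gap 1.0
yaw -0.1 then shift [-0.0006  0.0004 -0.0008]
```

View pics/g3.png

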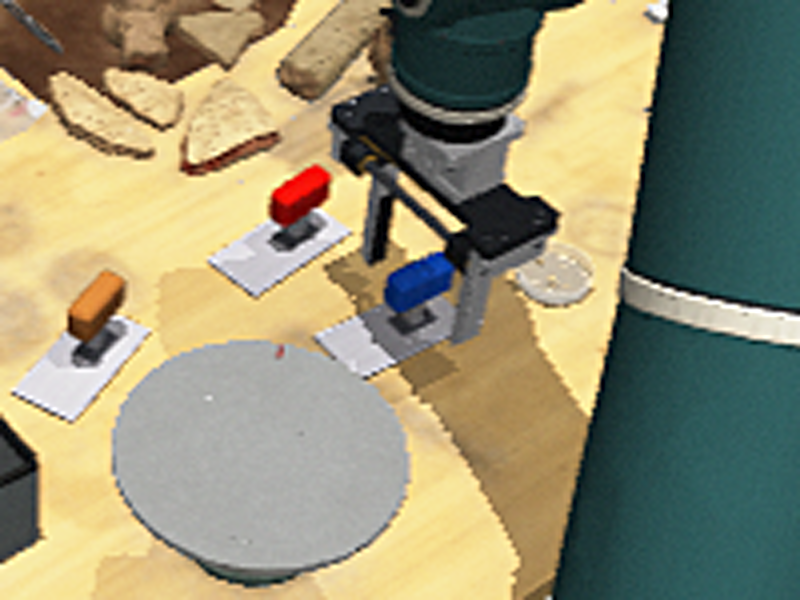

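Request:
move_arm([
  [0.15,[0,0,0],0],
  [0.15,[0,0,0],0],
  [0.15,[0,0,0],0],
  [0.15,[0,0,0],0],
  [0.15,[0,0,0],0],
  [0.15,[0,0,0],0],
  [0.15,[0,0,0],0],
  [0.15,[0,0,0],0],
], force=35)

```text
t: 4.45
eef_pos: [0.4692, -0.3561, 0.0352]
ee_rot: [-0.0, 0.999, -0.042, 0.0]
wrist_force: [-0.0, -0.2, -0.2]
finger_gap: 0.234
```

Request:
move_arm([
  [0.15,[0,0,-0.015],0],
  [0.15,[0,0,-0.03],0],
  [0.15,[0,0,-0.04],0],
  [0.15,[0,0,-0.04],0],
  [0.15,[0,0,-0.03],0],
  [0.15,[0,0,-0.01],0],
  [0.15,[0,0,0],0],
])

```text
t: 5.32
eef_pos: [0.4691, -0.3561, 0.2003]
ee_rot: [0.0, 0.999, -0.042, 0.0]
wrist_force: [-0.8, 0.4, -2.0]
finger_gap: 0.233
```

```bash
python3 -c "
from h import *
print(cw(-.041,.07))
go([.45,0,.2],-91.9)
s=snap('scene');zoom(s,300,150,200,150,4,'pics/g4.png')"
```

```text
[0.5428434  0.19532088]
t 5.33 pos [ 0.4691 -0.3561  0.2003] th -4.84 tilt 0.02 F [-0.8  0.4 -2. ] gap 0.233
yaw 87.1 then shift [-3.553e-01  3.090e-02  3.000e-04]
```

View pics/g4.png

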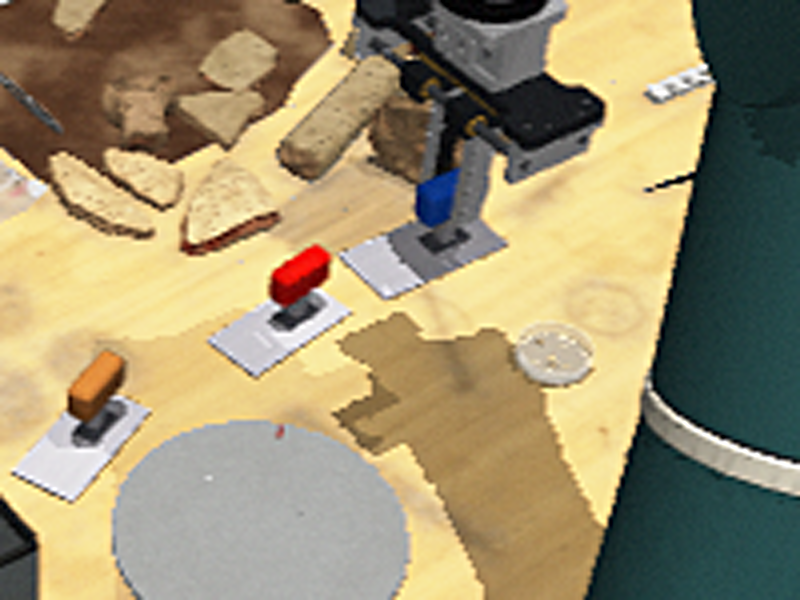

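Request:
move_arm([
  [0.15,[0,0,0],8],
  [0.15,[0,0,0],8],
  [0.15,[0,0,0],8],
  [0.15,[0,0,0],8],
  [0.15,[0,0,0],8],
  [0.15,[0,0,0],8],
  [0.15,[0,0,0],8],
  [0.15,[0,0,0],8],
  [0.15,[0,0,0],8],
  [0.15,[0,0,0],8],
  [0.15,[0,0,0],7],
  [0.15,[0,0,0],0],
])

```text
t: 6.88
eef_pos: [0.4687, -0.3557, 0.1988]
ee_rot: [-0.0, -0.696, 0.718, 0.001]
wrist_force: [-0.2, 0.8, -1.1]
finger_gap: 0.232
```

Request:
move_arm([
  [0.15,[-0.02,0,0],0],
  [0.15,[-0.035,0,0],0],
  [0.15,[-0.04,-0.003,0],0],
  [0.15,[-0.04,-0.006,0],0],
  [0.15,[-0.04,-0.006,0],0],
  [0.15,[-0.04,-0.006,0],0],
  [0.15,[-0.04,-0.006,0],0],
  [0.15,[-0.04,-0.006,0],0],
  [0.15,[-0.04,-0.006,0],0],
  [0.15,[-0.04,-0.006,0],0],
  [0.15,[-0.03,0,0],0],
  [0.15,[0,0,0],0],
])

```text
t: 8.38
eef_pos: [0.5263, 0.0503, 0.1999]
ee_rot: [0.0, -0.698, 0.716, 0.0]
wrist_force: [-0.4, -0.3, -0.9]
finger_gap: 0.232
```

```bash
python3 -c "
from h import *
go([.5428,.1953,.2],-91.9)
s=snap('top');cv2.imwrite('pics/p1.png',s['frame'][:,:,::-1])"
```

```text
t 8.38 pos [0.5263 0.0503 0.1999] th -91.47 tilt 0.06 F [-0.4 -0.3 -0.9] gap 0.232
yaw 0.4 then shift [-1.454e-01 -1.160e-02 -1.000e-04]
```

View pics/p1.png

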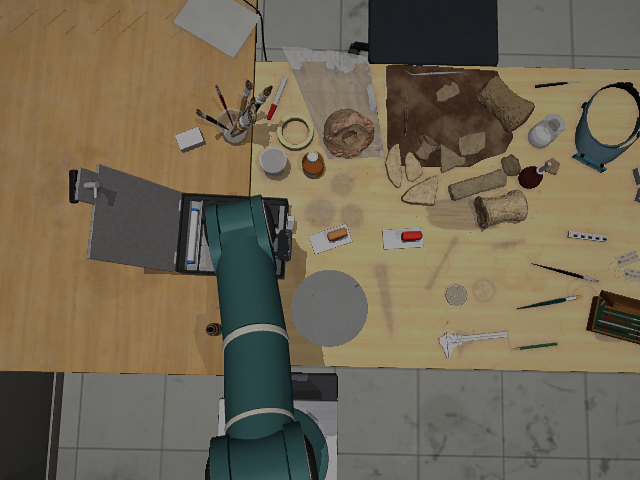

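Request:
move_arm([
  [0.15,[-0.02,-0.002,0],0.4],
  [0.15,[-0.03,-0.002,0],0],
  [0.15,[-0.03,-0.002,0],0],
  [0.15,[-0.03,-0.002,0],0],
  [0.15,[-0.02,-0.002,0],0],
  [0.15,[-0.015,-0.0016,0],0],
  [0.15,[0,0,0],0],
  [0.15,[0,0,0],0],
])

```text
t: 9.43
eef_pos: [0.5444, 0.1906, 0.2001]
ee_rot: [-0.0, -0.693, 0.721, -0.0]
wrist_force: [0.0, 0.3, -2.2]
finger_gap: 0.235
```

```bash
python3 -c "
from h import *
go([.5428,.1953,.0452],-91.9)
s=snap('scene');zoom(s,70,190,250,180,3.2,'pics/p2.png')
s=snap('top');zoom(s,60,155,240,130,3.3,'pics/p3.png')
"
```

```text
t 9.43 pos [0.5444 0.1906 0.2001] th -92.3 tilt 0.03 F [ 0.   0.3 -2.2] gap 0.235
yaw -0.4 then shift [-0.0047  0.0018  0.1549]
```

View pics/p2.png

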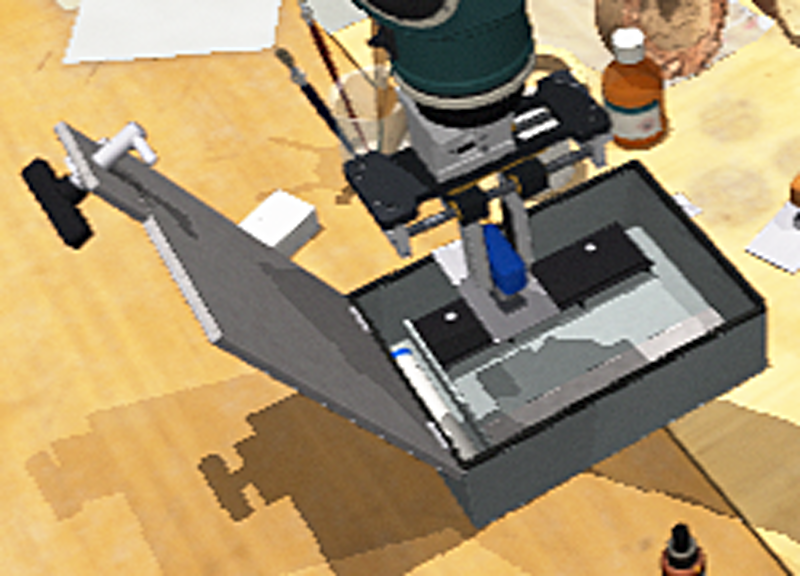

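View pics/p3.png

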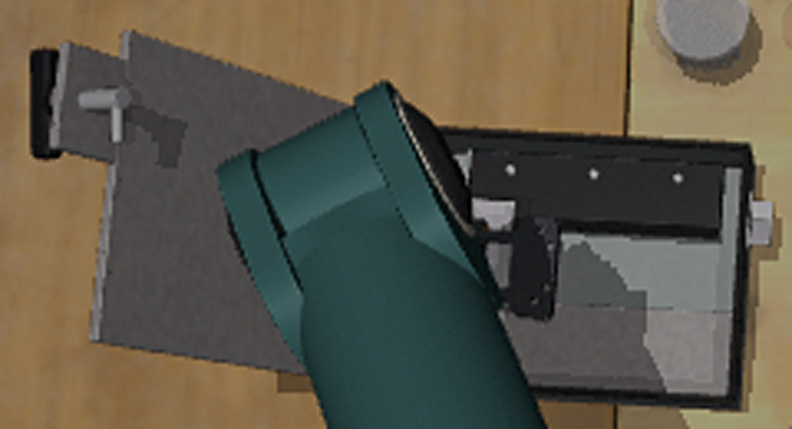

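Request:
move_arm([
  [0.15,[-0.0047,0.0018,0.01],-0.4],
  [0.15,[0,0,0.02],0],
  [0.15,[0,0,0.025],0],
  [0.15,[0,0,0.025],0],
  [0.15,[0,0,0.02],0],
  [0.15,[0,0,0],0],
  [0.15,[0,0,0],0],
])

```text
t: 10.4
eef_pos: [0.5429, 0.1967, 0.1007]
ee_rot: [0.0, -0.696, 0.718, -0.0]
wrist_force: [0.2, -0.1, -1.3]
finger_gap: 0.227
```

```bash
python3 -c "
from h import *
go([.5428,.1953,.0452],-91.9)
s=snap('scene');zoom(s,70,190,250,180,3.2,'pics/p4.png')
s=snap('top');zoom(s,60,155,240,130,3.3,'pics/p5.png')
"
```

```text
t 10.4 pos [0.5429 0.1967 0.1007] th -91.83 tilt 0.03 F [ 0.2 -0.1 -1.3] gap 0.227
yaw 0.1 then shift [0.0014 0.     0.0555]
```

View pics/p4.png

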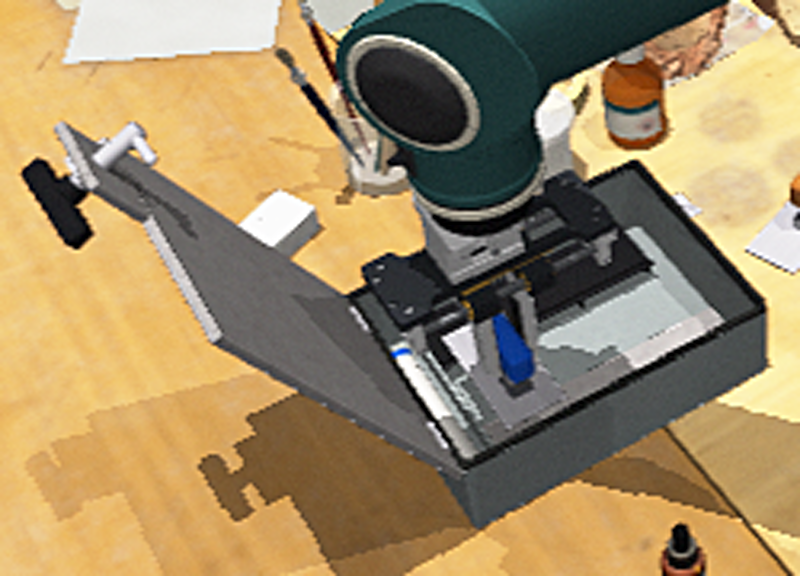

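View pics/p5.png

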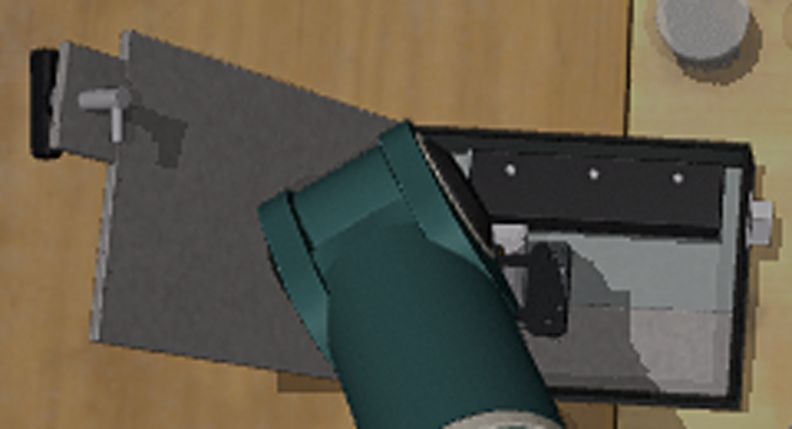

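Request:
move_arm([
  [0.15,[0.0014,0,0.015],0.1],
  [0.15,[0,0,0.015],0],
  [0.15,[0,0,0.013],0],
  [0.15,[0,0,0.008],0],
  [0.15,[0,0,0.003],0],
  [0.15,[0,0,0],0],
  [0.15,[0,0,0],0],
])

```text
t: 11.38
eef_pos: [0.5429, 0.1952, 0.0466]
ee_rot: [0.0, -0.695, 0.719, -0.0]
wrist_force: [0.3, 0.3, -1.0]
finger_gap: 0.231
```

```bash
python3 -c "
from h import *
go([.5428,.1953,.0457],-91.9)
s=snap('scene');zoom(s,70,190,250,180,3.2,'pics/p6.png')
s=snap('top');zoom(s,60,155,240,130,3.3,'pics/p7.png')
"
```

```text
t 11.38 pos [0.5429 0.1952 0.0466] th -91.94 tilt 0.03 F [ 0.3  0.3 -1. ] gap 0.231
yaw -0.0 then shift [-0.0001  0.0001  0.0009]
```

View pics/p6.png

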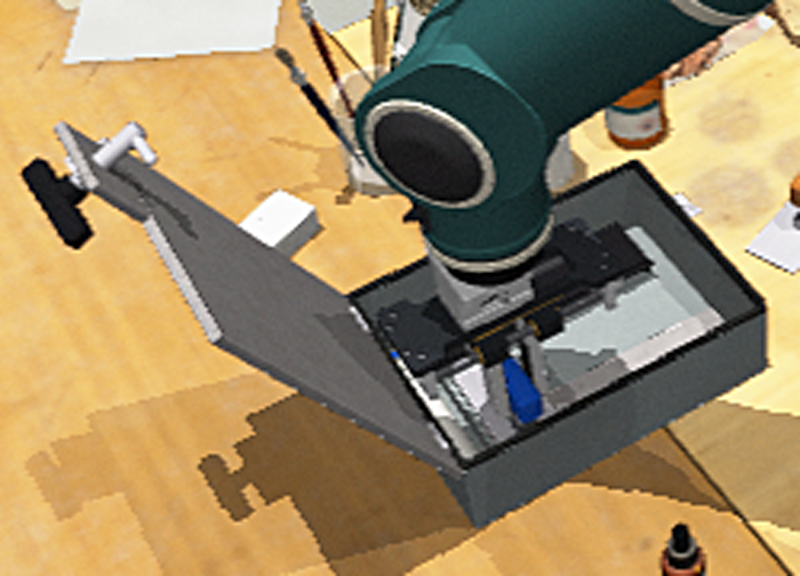

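View pics/p7.png

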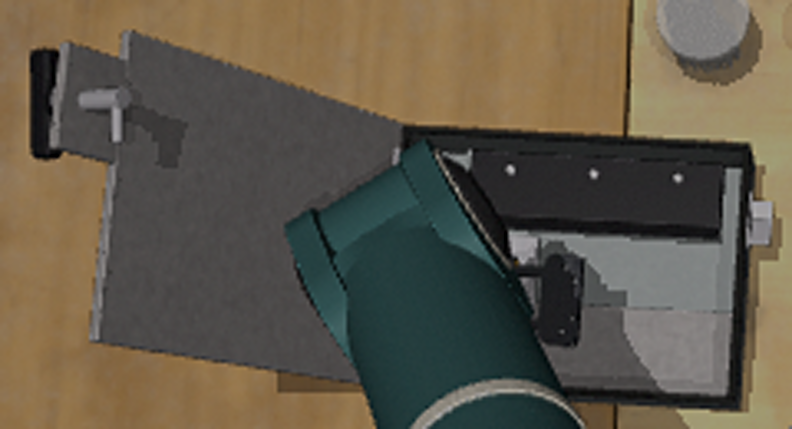

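```bash
python3 -c "
from h import *
s=snap('top')
zoom(s,190,205,60,50,12,'pics/p8.png')
f=lambda u,v,z:wc(onz(s,(u+.5)/3.3-.5+60,(v+.5)/3.3-.5+155,z))
print('blade tip right',f(540,238,.013), 'rack front top', f(470,228,.02), f(720,240,.02),'divider wall',f(467,225,.02))
"
```

```text
blade tip right [0.02866909 0.0415535 ] rack front top [0.0327721  0.09926569] [ 0.03417422 -0.10951209] divider wall [0.03516465 0.10196872]
```

View pics/p8.png

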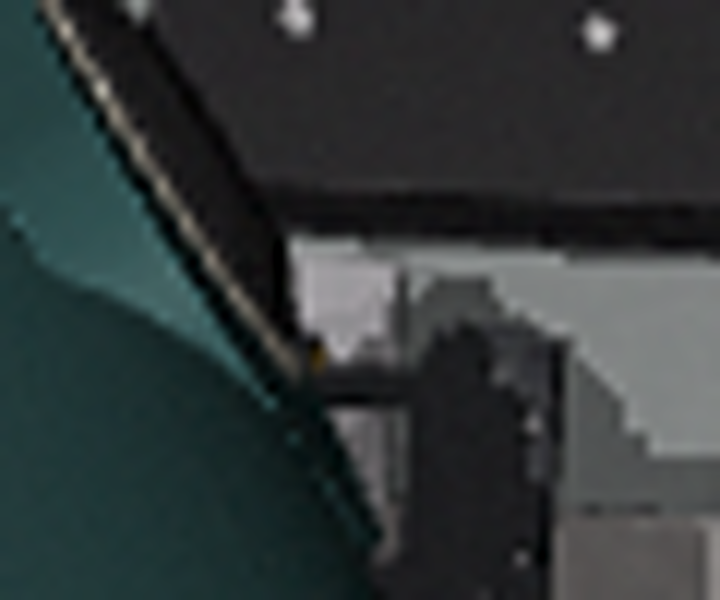

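Request:
move_arm([
  [0.15,[0,-0.005,0.001],0],
  [0.15,[0,-0.008,0],0],
  [0.15,[0,-0.008,0],0],
  [0.15,[0,-0.008,0],0],
  [0.15,[0,-0.008,0],0],
  [0.15,[0,-0.008,0],0],
  [0.15,[0,0,0],0],
])

```text
t: 12.4
eef_pos: [0.5881, 0.1935, 0.0451]
ee_rot: [0.0, -0.695, 0.719, 0.0]
wrist_force: [-0.7, 0.5, -1.7]
finger_gap: 0.231
```

Request:
move_arm([
  [0.15,[0,-0.006,0],0],
  [0.15,[0,-0.005,0],0],
  [0.15,[0,-0.004,0],0],
  [0.15,[0,-0.003,0],0],
  [0.15,[0,-0.003,0],0],
  [0.15,[0,0,0],0],
])

```text
t: 13.15
eef_pos: [0.6087, 0.1928, 0.0451]
ee_rot: [0.0, -0.695, 0.719, 0.0]
wrist_force: [-0.2, 0.2, -1.3]
finger_gap: 0.234
```

```bash
python3 -c "
from h import *
go([.5428,.1953,.0457],-91.9)
print(wc(bot.get_state()['eef_pos']))
s=snap('scene');zoom(s,70,190,250,180,3.2,'pics/p9.png')
"
```

```text
t 13.15 pos [0.6087 0.1928 0.0451] th -91.95 tilt 0.01 F [-0.2  0.2 -1.3] gap 0.234
yaw -0.0 then shift [-0.0003  0.066  -0.0006]
[0.02492634 0.0696362 ]
```

View pics/p9.png

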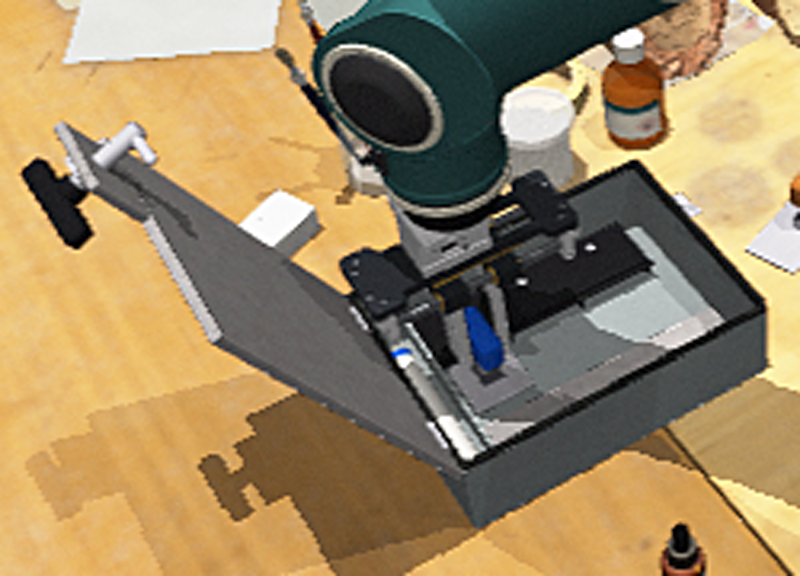

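Request:
move_arm([
  [0.15,[0,0,0.002],0],
  [0.15,[0,0,0.0025],0],
  [0.15,[0,0,0],0],
  [0.4,[0,0,0],0],
  [0.4,[0,0,0],0],
  [0.4,[0,0,0],0],
  [0.4,[0,0,-0.005],0],
  [0.4,[0,0,-0.015],0],
  [0.4,[0,0,-0.03],0],
  [0.4,[0,0,-0.03],0],
  [0.4,[0,0,-0.03],0],
  [0.4,[0,0,0],0],
])

```text
t: 14.7
eef_pos: [0.6099, 0.1933, 0.1541]
ee_rot: [0.002, -0.695, 0.719, -0.001]
wrist_force: [0.7, 0.3, -0.1]
finger_gap: 0.398
```

```bash
python3 -c "
from h import *
go([.5428,.1953,.0457],-91.9)
s=snap('scene');zoom(s,70,190,250,180,3.2,'pics/q1.png')
"
```

```text
t 14.7 pos [0.6099 0.1933 0.1541] th -91.95 tilt 0.27 F [ 0.7  0.3 -0.1] gap 0.398
yaw -0.0 then shift [0.0002 0.0671 0.1084]
```

View pics/q1.png

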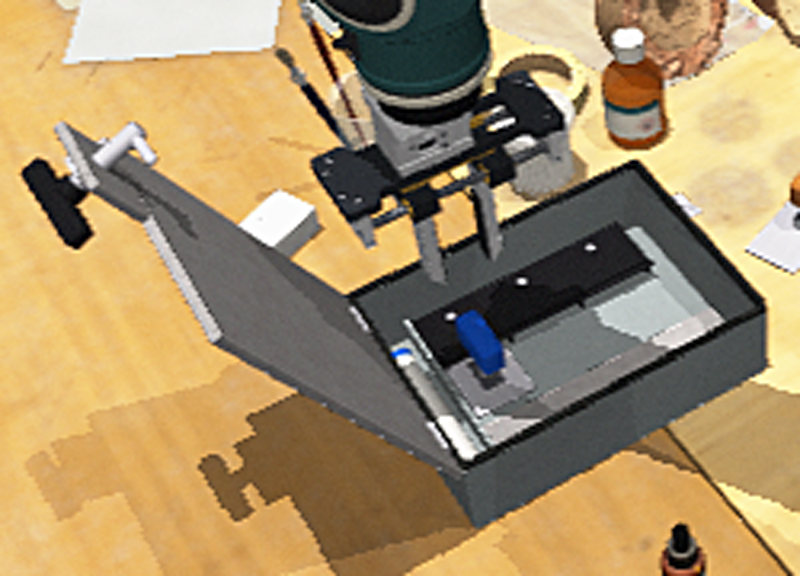

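Request:
move_arm([
  [0.5,[0.01,0,-0.03],0],
  [0.7,[0.03,0,-0.02],0],
  [1,[0.04,0,0],0],
  [1,[0.04,0,0],0],
  [1,[0.04,0,0],0],
  [1,[0.04,0,0],-8],
  [1,[0,0,0],-9],
  [1,[0,0,0],-9],
  [1,[0,0,0],-9],
  [1,[0,0,0],-9],
  [1,[0,0,0],-9],
  [1,[0,0,0],-9],
])

```text
t: 16.25
eef_pos: [0.6014, -0.0071, 0.2001]
ee_rot: [0.0, 0.967, -0.256, -0.001]
wrist_force: [1.0, -0.5, 0.0]
finger_gap: 0.993
```

```bash
cat > fl.py <<'E'
from h import *
def floats(s,x0=0.2,xr=(215,300),yr=(300,470)):
    hsv=cv2.cvtColor(s["frame"],cv2.COLOR_RGB2HSV)
    roi=np.zeros(hsv.shape[:2],np.uint8);roi[xr[0]:xr[1],yr[0]:yr[1]]=255
    m={'brown':cv2.inRange(hsv,(5,110,60),(18,255,255)),'red':cv2.inRange(hsv,(0,150,80),(4,255,255))|cv2.inRange(hsv,(172,150,80),(180,255,255)),'blue':cv2.inRange(hsv,(100,120,60),(125,255,255)),'blade':cv2.inRange(hsv,(0,0,90),(180,45,255))}
    for k,q in m.items():
        c,_=cv2.findContours(q&roi,cv2.RETR_EXTERNAL,cv2.CHAIN_APPROX_NONE)
        for cc in c:
            if cv2.contourArea(cc)<60: continue
            r=cv2.minAreaRect(cc); z=.002 if k=='blade' else .058
            pts=np.array([onz(s,*p,z) for p in cv2.boxPoints(r)])[:,:2]
            e=[pts[1]-pts[0],pts[2]-pts[1]];e.sort(key=np.linalg.norm)
            print(k,cv2.contourArea(cc),pts.mean(0).round(4),[round(float(np.linalg.norm(x)),4) for x in e],np.degrees(np.arctan2(e[1][1],e[1][0])).round(1))
E
python3 -c "
from fl import *
go([.5925,-.1482,.036],19.9)
s=snap('top');zoom(s,60,155,400,180,2,'pics/q2.png');floats(s)
"
```

```text
t 16.25 pos [ 0.6014 -0.0071  0.2001] th -29.64 tilt 0.07 F [ 1.  -0.5  0. ] gap 0.993
yaw -49.5 then shift [-0.0564  0.1297  0.1641]
brown 119.5 [ 0.5921 -0.1484] [0.0206, 0.0512] -70.1
red 118.0 [ 0.593  -0.3492] [0.0201, 0.0515] -83.9
blade 216.5 [ 0.4446 -0.4787] [0.0357, 0.0524] -88.8
blade 1165.5 [ 0.4595 -0.1418] [0.0797, 0.182] -88.8
blade 470.0 [ 0.5924 -0.3323] [0.0537, 0.1098] -84.7
blade 672.5 [ 0.5873 -0.132 ] [0.0541, 0.1085] -70.1
```

View pics/q2.png

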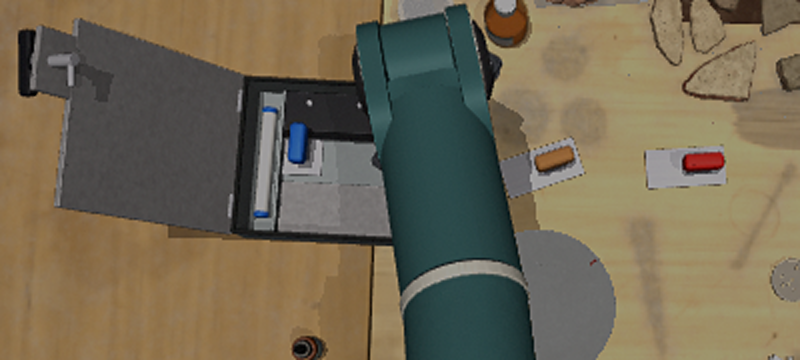

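Request:
move_arm([
  [0.8,[0,0,0],-8],
  [0.8,[0,0,0],-8.5],
  [0.8,[0,0,0],-8.5],
  [0.8,[0,0,0],-8.5],
  [0.8,[0,0,0],-8],
  [0.8,[0,0,0],-8],
  [0.8,[-0.016,0.035,0.02],0],
  [0.8,[-0.02,0.045,0.03],0],
  [0.8,[-0.016,0.035,0.03],0],
  [0.8,[-0.004,0.014,0.01],0],
  [0.8,[0,0,0],0],
])

```text
t: 17.68
eef_pos: [0.5921, -0.1474, 0.1102]
ee_rot: [-0.0, 0.986, 0.169, -0.0]
wrist_force: [0.4, 1.1, -0.2]
finger_gap: 0.799
```

```bash
python3 -c "
from fl import *
go([.5923,-.1483,.0352],19.9)
s=snap('top');zoom(s,60,155,400,180,2,'pics/q3.png')
s=snap('scene');zoom(s,240,170,200,150,4,'pics/q4.png')
"
```

```text
t 17.68 pos [ 0.5921 -0.1474  0.1102] th 19.44 tilt 0.07 F [ 0.4  1.1 -0.2] gap 0.799
yaw -0.5 then shift [-0.0001  0.0009  0.075 ]
```

View pics/q4.png

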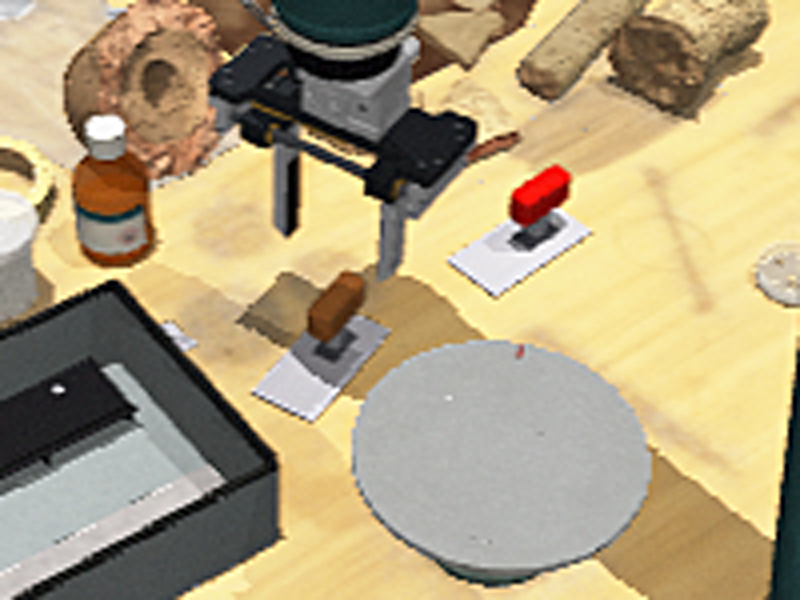

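```bash
python3 -c "
from fl import *
s=snap('top');t=snap('scene')
p,e=tri(s,(356.4,285.9),t,(369.9,257.4));print(p,e)
c=onz(s,329.5,308,p[2]);q=onz(s,367.5,308,p[2]);print(c,np.linalg.norm(c-q))
"
```

```text
[ 0.45222105 -0.19994106  0.08487956] 0.002715044465155257
[ 0.39238846 -0.13177301  0.08487956] 0.09869697948573847
```

Request:
move_arm([
  [0.8,[0,0.0009,0.02],-0.5],
  [0.8,[0,0,0.025],0],
  [0.8,[0,0,0.02],0],
  [0.8,[0,0,0.01],0],
  [0.8,[0,0,0],0],
  [0.15,[0,0,0],0],
  [0.15,[0,0,0],0],
  [0.15,[0,0,0],0],
  [0.15,[0,0,0],0],
  [0.15,[0,0,0],0],
  [0.15,[0,0,0],0],
])

```text
t: 19.25
eef_pos: [0.5926, -0.1482, 0.0357]
ee_rot: [-0.0, 0.985, 0.174, 0.0]
wrist_force: [0.2, 0.7, 1.6]
finger_gap: 0.233
```

Request:
move_arm([
  [0.15,[0,0,0],0],
  [0.15,[0,0,-0.015],0],
  [0.15,[0,0,-0.03],0],
  [0.15,[0,0,-0.04],0],
  [0.15,[0,0,-0.04],0],
  [0.15,[0,0,-0.03],0],
  [0.15,[0,0,-0.01],0],
  [0.15,[0,0,0],0],
])

```text
t: 20.25
eef_pos: [0.5924, -0.1483, 0.2007]
ee_rot: [0.0, 0.985, 0.174, 0.0]
wrist_force: [-0.5, -0.6, -1.5]
finger_gap: 0.236
```

```bash
python3 -c "
from fl import *
p=cw(-.041,0);print(p)
go([*p,.2],-91.9)
s=snap('scene');zoom(s,240,150,200,150,4,'pics/q5.png')
"
```

```text
[0.54052254 0.12535936]
t 20.25 pos [ 0.5924 -0.1483  0.2007] th 20.05 tilt 0.01 F [-0.5 -0.6 -1.5] gap 0.236
yaw 111.9 then shift [-0.2718  0.0609  0.0007]
```

View pics/q5.png

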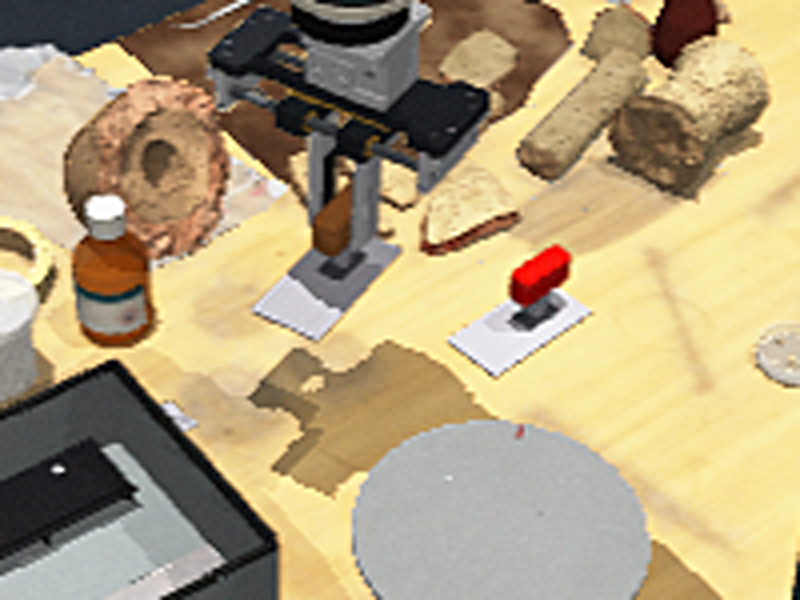

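Request:
move_arm([
  [0.15,[0,0,0],9],
  [0.15,[0,0,0],9],
  [0.15,[0,0,0],9],
  [0.15,[0,0,0],9],
  [0.15,[0,0,0],9],
  [0.15,[0,0,0],9],
  [0.15,[0,0,0],9],
  [0.15,[0,0,0],9],
  [0.15,[0,0,0],9],
  [0.15,[0,0,0],9],
  [0.15,[0,0,0],9],
  [0.15,[0,0,0],9],
])

```text
t: 21.8
eef_pos: [0.5918, -0.1481, 0.199]
ee_rot: [0.001, 0.718, -0.696, -0.001]
wrist_force: [-0.2, 0.8, -1.3]
finger_gap: 0.233
```

Request:
move_arm([
  [0.15,[0,0,0],4],
  [0.15,[-0.02,0.005,0],0],
  [0.15,[-0.035,0.008,0],0],
  [0.15,[-0.04,0.009,0],0],
  [0.15,[-0.04,0.009,0],0],
  [0.15,[-0.04,0.009,0],0],
  [0.15,[-0.04,0.009,0],0],
  [0.15,[-0.035,0.008,0],0],
  [0.15,[-0.02,0.004,0],0],
  [0.15,[0,0,0],0],
  [0.15,[0,0,0],0],
])

```text
t: 23.18
eef_pos: [0.5404, 0.1232, 0.2001]
ee_rot: [-0.0, -0.695, 0.719, 0.0]
wrist_force: [0.4, 0.7, -1.7]
finger_gap: 0.23
```

```bash
python3 -c "
from fl import *
p=cw(-.041,0);print(p)
go([*p,.1],-91.9)
s=snap('scene');zoom(s,70,190,250,180,3.2,'pics/q6.png')
s=snap('top');zoom(s,180,170,300,150,2.6,'pics/q7.png')
"
```

```text
[0.54052254 0.12535936]
t 23.18 pos [0.5404 0.1232 0.2001] th -91.92 tilt 0.06 F [ 0.4  0.7 -1.7] gap 0.23
yaw -0.0 then shift [-2.200e-03 -1.000e-04  1.001e-01]
```

View pics/q6.png

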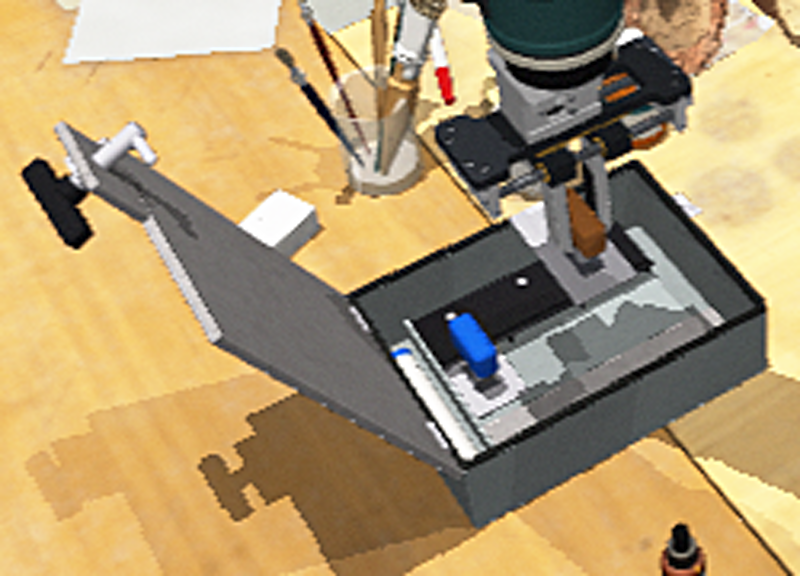

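View pics/q7.png

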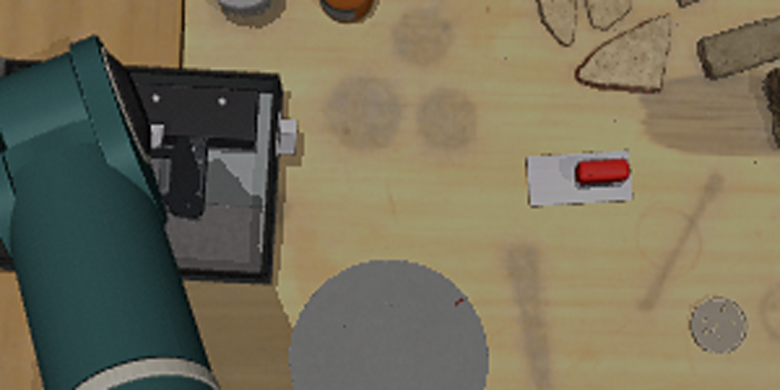

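Request:
move_arm([
  [0.15,[-0.0022,0,0.01],0],
  [0.15,[0,0,0.025],0],
  [0.15,[0,0,0.03],0],
  [0.15,[0,0,0.03],0],
  [0.15,[0,0,0.025],0],
  [0.15,[0,0,0.02],0],
  [0.15,[0,0,0.01],0],
  [0.15,[0,0,0.004],0],
  [0.15,[0,0,0],0],
  [0.15,[0,0,0],0],
])

```text
t: 24.52
eef_pos: [0.5411, 0.126, 0.0473]
ee_rot: [0.0, -0.695, 0.719, -0.0]
wrist_force: [0.0, 0.3, -1.3]
finger_gap: 0.229
```

```bash
python3 -c "
from fl import *
p=cw(.025,0);print(p)
go([*p,.046],-91.9)
s=snap('scene');zoom(s,70,190,250,180,3.2,'pics/q8.png')
s=snap('top');zoom(s,190,205,100,50,8,'pics/q9.png')
"
```

```text
[0.60648626 0.12317112]
t 24.52 pos [0.5411 0.126  0.0473] th -91.95 tilt 0.05 F [ 0.   0.3 -1.3] gap 0.229
yaw -0.0 then shift [ 0.0006 -0.0654  0.0013]
```

View pics/q8.png

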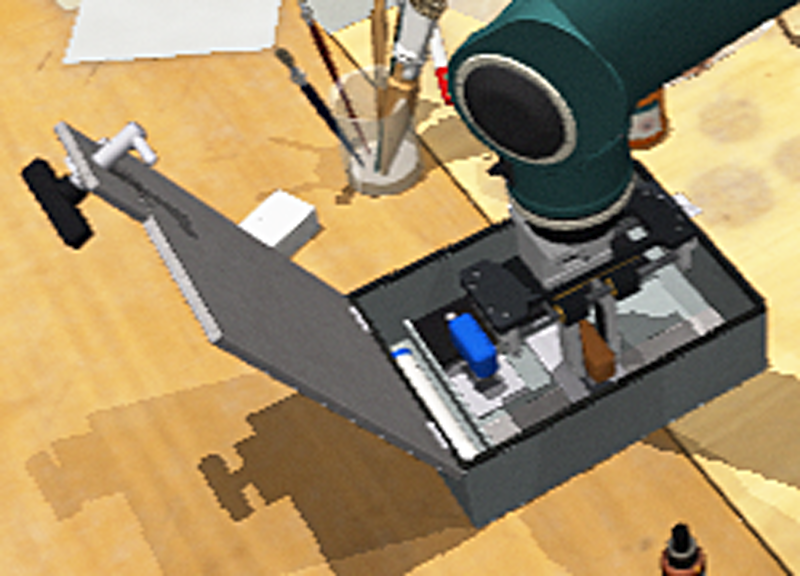

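View pics/q9.png

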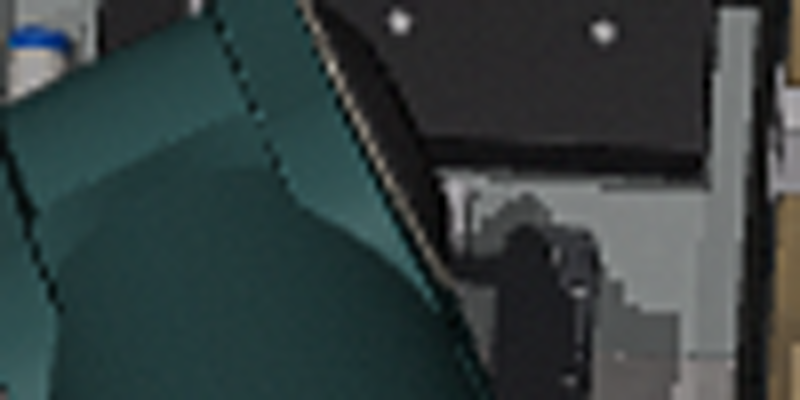

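Request:
move_arm([
  [0.15,[0.0006,-0.005,0.0015],0],
  [0.15,[0,-0.008,0],0],
  [0.15,[0,-0.008,0],0],
  [0.15,[0,-0.008,0],0],
  [0.15,[0,-0.008,0],0],
  [0.15,[0,-0.008,0],0],
  [0.15,[0,0,0],0],
])

```text
t: 25.5
eef_pos: [0.5862, 0.1237, 0.0451]
ee_rot: [0.0, -0.695, 0.719, 0.0]
wrist_force: [-1.1, 0.6, -1.6]
finger_gap: 0.234
```

Request:
move_arm([
  [0.15,[0,-0.006,0],0],
  [0.15,[0,-0.005,0],0],
  [0.15,[0,-0.004,0],0],
  [0.15,[0,-0.003,0],0],
  [0.15,[0,-0.0025,0],0],
  [0.15,[0,0,0],0],
])

```text
t: 26.25
eef_pos: [0.6063, 0.1231, 0.0452]
ee_rot: [0.0, -0.695, 0.719, 0.0]
wrist_force: [-0.1, 0.9, -2.4]
finger_gap: 0.232
```

```bash
python3 -c "
from fl import *
p=cw(.025,0);print(p)
go([*p,.046],-91.9)
print(wc(bot.get_state()['eef_pos']))
s=snap('scene');zoom(s,70,190,250,180,3.2,'pics/r1.png')
"
```

```text
[0.60648626 0.12317112]
t 26.25 pos [0.6063 0.1231 0.0452] th -91.95 tilt 0.01 F [-0.1  0.9 -2.4] gap 0.232
yaw -0.0 then shift [-0.0001 -0.0001 -0.0008]
[ 2.48597971e-02 -8.52530244e-05]
```

View pics/r1.png

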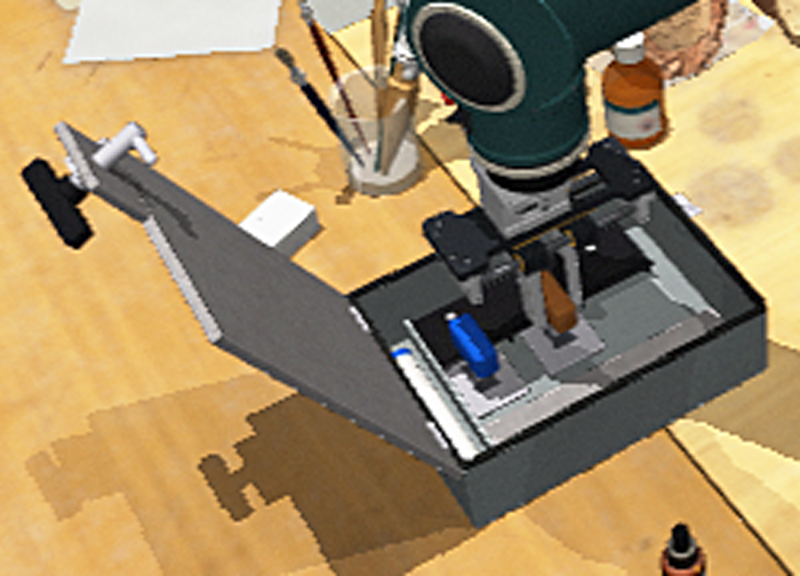

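Request:
move_arm([
  [0.15,[0,0,0.002],0],
  [0.15,[0,0,0.0022],0],
  [0.15,[0,0,0],0],
  [0.4,[0,0,0],0],
  [0.4,[0,0,0],0],
  [0.4,[0,0,0],0],
  [0.4,[0,0,-0.005],0],
  [0.4,[0,0,-0.015],0],
  [0.4,[0,0,-0.03],0],
  [0.4,[0,0,-0.04],0],
  [0.4,[0,0,-0.04],0],
  [0.4,[0,0,-0.02],0],
])

```text
t: 27.8
eef_pos: [0.6069, 0.1234, 0.1945]
ee_rot: [0.001, -0.695, 0.719, -0.001]
wrist_force: [-0.5, 0.1, -0.4]
finger_gap: 0.395
```

```bash
python3 -c "
from fl import *
go([.593,-.3492,.15],6)
s=snap('scene');zoom(s,70,190,250,180,3.2,'pics/r2.png')
s=snap('top');floats(s)
"
```

```text
t 27.8 pos [0.6069 0.1234 0.1945] th -91.94 tilt 0.19 F [-0.5  0.1 -0.4] gap 0.395
yaw -97.9 then shift [-0.0632  0.4685  0.0445]
red 118.0 [ 0.593  -0.3492] [0.0201, 0.0515] -83.9
blade 216.5 [ 0.4446 -0.4787] [0.0357, 0.0524] -88.8
blade 1534.0 [ 0.4595 -0.1418] [0.0797, 0.182] -88.8
blade 470.0 [ 0.5924 -0.3323] [0.0537, 0.1098] -84.7
```

View pics/r2.png

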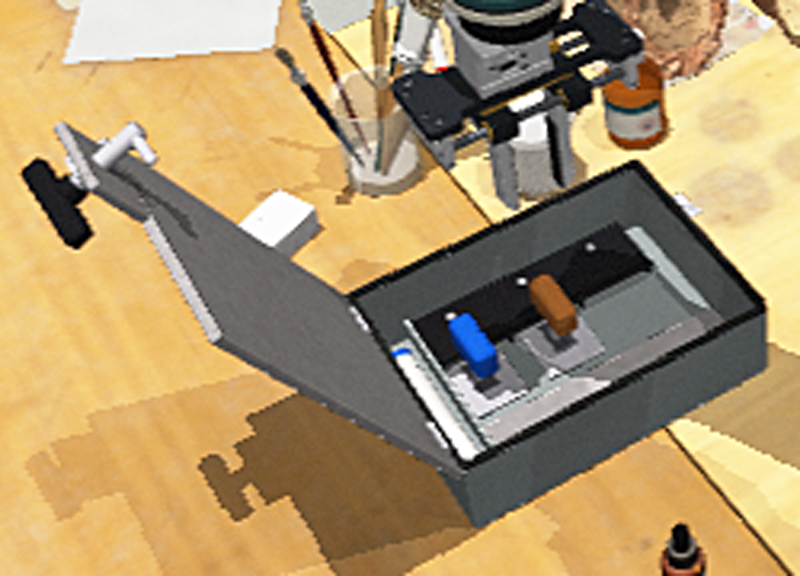

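Request:
move_arm([
  [0.4,[0.02,0,-0.02],0],
  [0.6,[0.035,0,0],0],
  [1,[0.04,0,0],0],
  [1,[0.04,0,0],0],
  [1,[0.04,0,0],0],
  [1,[0.04,0,0],0],
  [1,[0.04,0,0],0],
  [1,[0.04,0,0],0],
  [1,[0.04,0,0],0],
  [1,[0.04,0,0],0],
  [1,[0.04,0,0],0],
  [1,[0.03,0,0],0],
])

```text
t: 29.4
eef_pos: [0.5904, -0.3234, 0.2103]
ee_rot: [-0.0, -0.695, 0.719, 0.0]
wrist_force: [-0.1, 0.5, -0.0]
finger_gap: 1.003
```

Request:
move_arm([
  [0.8,[0,0,0],-8],
  [0.8,[0,0,0],-9],
  [0.8,[0,0,0],-9],
  [0.8,[0,0,0],-9],
  [0.8,[0,0,0],-9],
  [0.8,[0,0,0],-9],
  [0.8,[0,0,0],-9],
  [0.8,[0,0,0],-9],
  [0.8,[0,0,0],-9],
  [0.8,[0,0,0],-9],
  [0.8,[0,0,0],-8],
  [0.8,[0,0,0],0],
])

```text
t: 30.9
eef_pos: [0.5908, -0.3216, 0.2104]
ee_rot: [-0.0, 0.999, 0.044, -0.0]
wrist_force: [0.3, -0.2, 1.0]
finger_gap: 0.8
```

```bash
python3 -c "
from fl import *
go([.593,-.3492,.0355],5.4)
s=snap('top');zoom(s,180,170,300,150,2.6,'pics/r3.png');floats(s)
"
```

```text
t 30.9 pos [ 0.5908 -0.3216  0.2104] th 5.01 tilt 0.05 F [ 0.3 -0.2  1. ] gap 0.8
yaw -0.4 then shift [-0.0004  0.0276  0.1749]
blade 125.0 [ 0.4448 -0.4883] [0.0331, 0.0357] 179.3
blade 1534.0 [ 0.4595 -0.1418] [0.0797, 0.182] -88.8
blade 269.5 [ 0.5893 -0.3006] [0.0446, 0.0562] -179.8
```

View pics/r3.png

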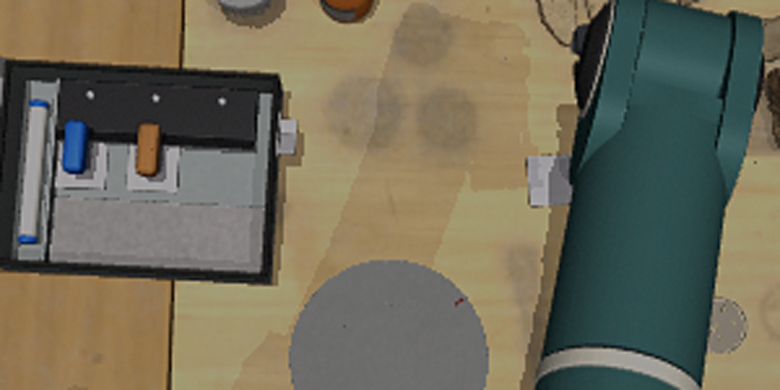

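Request:
move_arm([
  [0.8,[0,0.014,0.02],-0.4],
  [0.8,[0,0.013,0.03],0],
  [0.8,[0,0,0.035],0],
  [0.8,[0,0,0.035],0],
  [0.8,[0,0,0.03],0],
  [0.8,[0,0,0.018],0],
  [0.8,[0,0,0.006],0],
  [0.8,[0,0,0],0],
  [0.8,[0,0,0],0],
])

```text
t: 32.08
eef_pos: [0.5941, -0.3489, 0.038]
ee_rot: [0.0, 0.999, 0.047, 0.001]
wrist_force: [0.8, 0.1, 0.6]
finger_gap: 0.797
```

```bash
python3 -c "
from fl import *
go([.593,-.3492,.0355],5.4)
s=snap('scene');zoom(s,300,150,200,150,4,'pics/r4.png')
"
```

```text
t 32.08 pos [ 0.5941 -0.3489  0.038 ] th 5.44 tilt 0.08 F [0.8 0.1 0.6] gap 0.797
yaw 0.0 then shift [-0.0012  0.0002  0.0025]
```

View pics/r4.png

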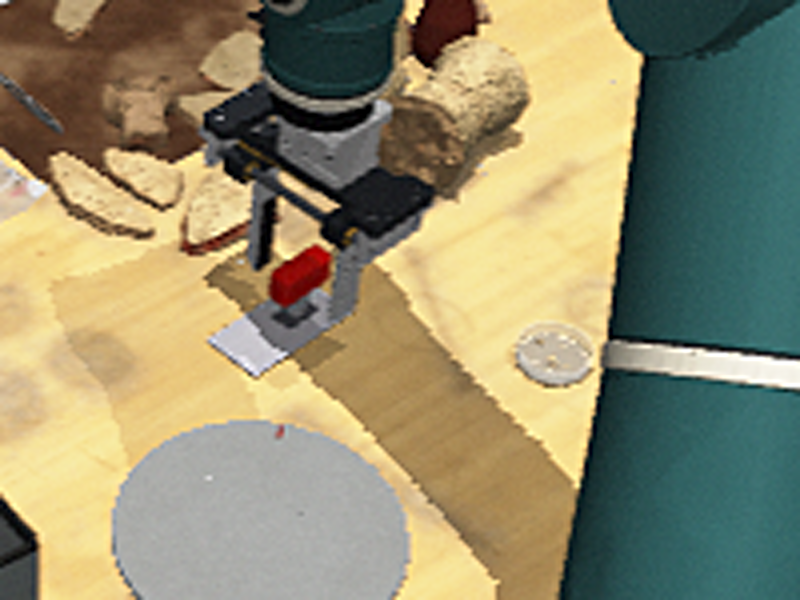

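Request:
move_arm([
  [0.8,[-0.0012,0,0.0025],0],
  [0.15,[0,0,0],0],
  [0.15,[0,0,0],0],
  [0.15,[0,0,0],0],
  [0.15,[0,0,0],0],
  [0.15,[0,0,0],0],
  [0.15,[0,0,0],0],
  [0.15,[0,0,0],0],
])

```text
t: 33.12
eef_pos: [0.5925, -0.3486, 0.0345]
ee_rot: [-0.0, 0.999, 0.048, 0.0]
wrist_force: [1.5, -0.5, -0.2]
finger_gap: 0.235
```

Request:
move_arm([
  [0.15,[0,0,-0.015],0],
  [0.15,[0,0,-0.03],0],
  [0.15,[0,0,-0.04],0],
  [0.15,[0,0,-0.04],0],
  [0.15,[0,0,-0.03],0],
  [0.15,[0,0,-0.01],0],
  [0.15,[0,0,0],0],
])

```text
t: 34.0
eef_pos: [0.5923, -0.3487, 0.1996]
ee_rot: [0.0, 0.999, 0.048, 0.0]
wrist_force: [-0.2, -0.6, -2.1]
finger_gap: 0.232
```

```bash
python3 -c "
from fl import *
p=cw(-.041,-.070);print(p)
go([*p,.2],-91.9)
s=snap('scene');zoom(s,300,150,200,150,4,'pics/r5.png')
"
```

```text
[0.53820168 0.05539785]
t 34.0 pos [ 0.5923 -0.3487  0.1996] th 5.45 tilt 0.02 F [-0.2 -0.6 -2.1] gap 0.232
yaw 97.4 then shift [-4.021e-01  6.750e-02 -4.000e-04]
```

View pics/r5.png

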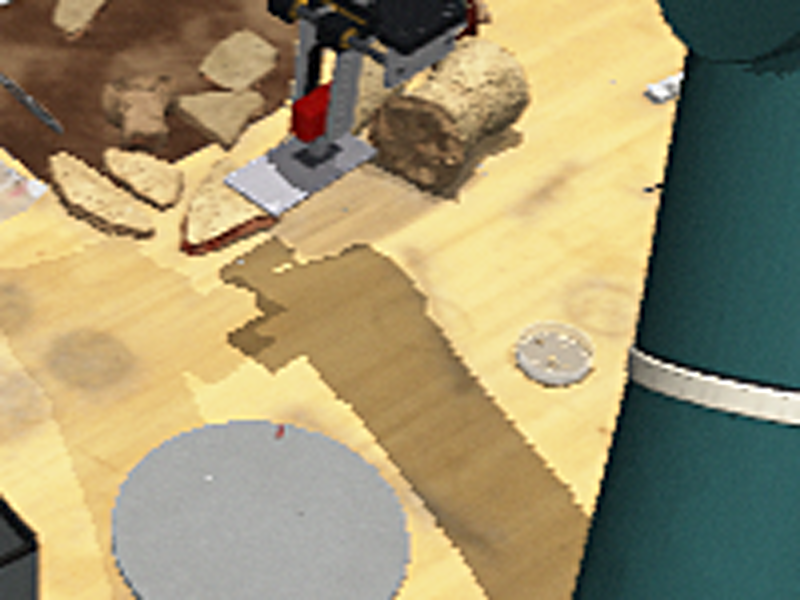

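Request:
move_arm([
  [0.15,[0,0,0],8],
  [0.15,[0,0,0],9],
  [0.15,[0,0,0],9],
  [0.15,[0,0,0],9],
  [0.15,[0,0,0],9],
  [0.15,[0,0,0],9],
  [0.15,[0,0,0],9],
  [0.15,[0,0,0],9],
  [0.15,[0,0,0],9],
  [0.15,[0,0,0],9],
  [0.15,[0,0,0],8.4],
  [0.15,[0,0,0],0],
])

```text
t: 35.55
eef_pos: [0.592, -0.3483, 0.198]
ee_rot: [-0.0, -0.695, 0.719, 0.001]
wrist_force: [-0.7, 0.7, -1.8]
finger_gap: 0.233
```

Request:
move_arm([
  [0.15,[-0.02,0.004,0],0],
  [0.15,[-0.035,0.006,0],0],
  [0.15,[-0.04,0.007,0],0],
  [0.15,[-0.04,0.007,0],0],
  [0.15,[-0.04,0.007,0],0],
  [0.15,[-0.04,0.007,0],0],
  [0.15,[-0.04,0.007,0],0],
  [0.15,[-0.04,0.007,0],0],
  [0.15,[-0.04,0.007,0],0],
  [0.15,[-0.04,0.006,0],0],
  [0.15,[-0.025,0.002,0],0],
  [0.15,[0,0,0],0],
])

```text
t: 37.05
eef_pos: [0.538, 0.0561, 0.1993]
ee_rot: [0.0, -0.697, 0.717, 0.0]
wrist_force: [0.3, -0.9, -2.0]
finger_gap: 0.235
```

```bash
python3 -c "
from fl import *
p=cw(-.041,-.070);print(p)
go([*p,.0445],-91.9)
s=snap('scene');zoom(s,70,190,250,180,3.2,'pics/r6.png')
"
```

```text
[0.53820168 0.05539785]
t 37.05 pos [0.538  0.0561 0.1993] th -91.57 tilt 0.03 F [ 0.3 -0.9 -2. ] gap 0.235
yaw 0.3 then shift [ 0.0007 -0.0002  0.1548]
```

View pics/r6.png

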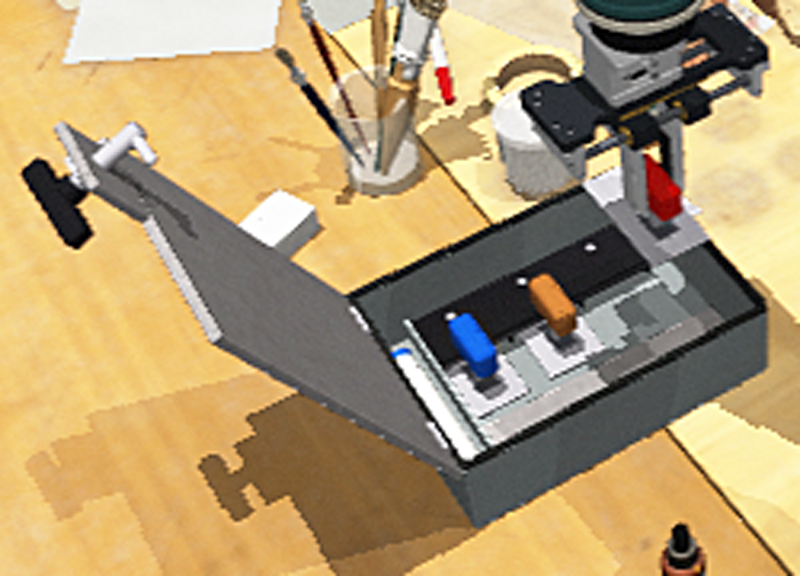

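Request:
move_arm([
  [0.15,[0.0007,0,0.01],0.3],
  [0.15,[0,0,0.025],0],
  [0.15,[0,0,0.03],0],
  [0.15,[0,0,0.03],0],
  [0.15,[0,0,0.025],0],
  [0.15,[0,0,0.02],0],
  [0.15,[0,0,0.01],0],
  [0.15,[0,0,0.004],0],
  [0.15,[0,0,0],0],
  [0.15,[0,0,0],0],
])

```text
t: 38.35
eef_pos: [0.5394, 0.0526, 0.0461]
ee_rot: [0.0, -0.693, 0.721, -0.0]
wrist_force: [0.6, 0.4, -1.1]
finger_gap: 0.23
```

```bash
python3 -c "
from fl import *
p=cw(.025,-.07);print(p)
go([*p,.0447],-91.9)
s=snap('scene');zoom(s,70,190,250,180,3.2,'pics/r8.png')
s=snap('top');zoom(s,190,205,100,50,8,'pics/r9.png')
"
```

```text
[0.60416539 0.05320961]
t 38.35 pos [0.5394 0.0526 0.0461] th -92.25 tilt 0.05 F [ 0.6  0.4 -1.1] gap 0.23
yaw -0.3 then shift [-0.0027 -0.0647  0.0014]
```

View pics/r8.png

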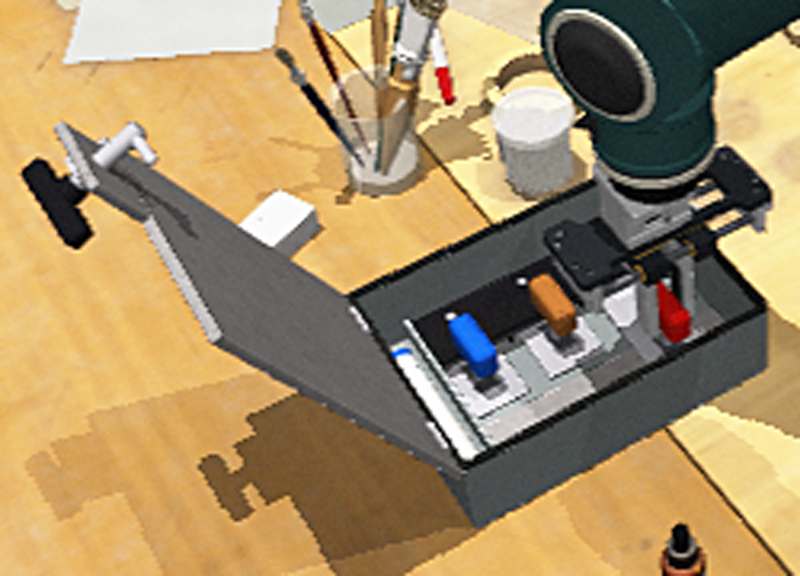

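View pics/r9.png

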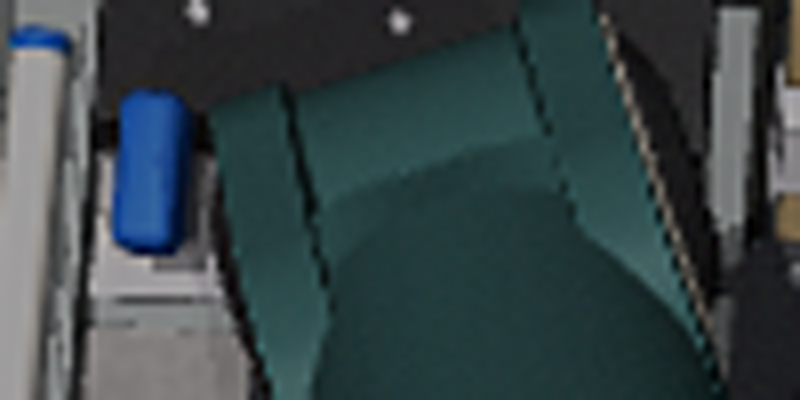

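Request:
move_arm([
  [0.15,[-0.0025,0,0.0012],-0.3],
  [0.15,[0,-0.005,0],0],
  [0.15,[0,-0.008,0],0],
  [0.15,[0,-0.008,0],0],
  [0.15,[0,-0.008,0],0],
  [0.15,[0,-0.008,0],0],
  [0.15,[0,-0.007,0],0],
  [0.15,[0,0,0],0],
])

```text
t: 39.45
eef_pos: [0.5834, 0.0537, 0.0442]
ee_rot: [0.0, -0.695, 0.719, 0.0]
wrist_force: [-0.1, -0.1, -2.3]
finger_gap: 0.232
```

```bash
python3 -c "
from fl import *
p=cw(.025,-.07);print(p)
go([*p,.0447],-91.9)
s=snap('scene');zoom(s,70,190,250,180,3.2,'pics/s1.png')
"
```

```text
[0.60416539 0.05320961]
t 39.45 pos [0.5834 0.0537 0.0442] th -91.95 tilt 0.01 F [-0.1 -0.1 -2.3] gap 0.232
yaw -0.1 then shift [-0.0002 -0.0207 -0.0005]
```

View pics/s1.png

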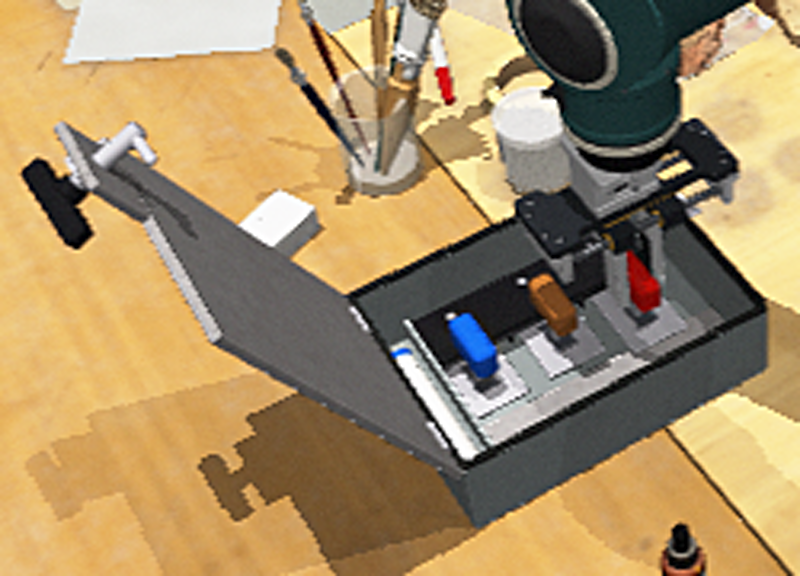

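Request:
move_arm([
  [0.15,[0,-0.006,0],0],
  [0.15,[0,-0.006,0],0],
  [0.15,[0,-0.005,0],0],
  [0.15,[0,-0.0035,0],0],
  [0.15,[0,0,0],0],
  [0.15,[0,0,0],0],
])

```text
t: 40.25
eef_pos: [0.6034, 0.053, 0.0442]
ee_rot: [-0.0, -0.695, 0.719, 0.0]
wrist_force: [0.2, -0.6, -1.6]
finger_gap: 0.231
```

Request:
move_arm([
  [0.15,[0,0,0.002],0],
  [0.15,[0,0,0.0022],0],
  [0.15,[0,0,0],0],
  [0.4,[0,0,0],0],
  [0.4,[0,0,0],0],
  [0.4,[0,0,0],0],
  [0.4,[0,0,-0.005],0],
  [0.4,[0,0,-0.015],0],
  [0.4,[0,0,-0.03],0],
  [0.4,[0,0,-0.04],0],
  [0.4,[0,0,-0.04],0],
  [0.4,[0,0,-0.02],0],
])

```text
t: 41.75
eef_pos: [0.6043, 0.0532, 0.1936]
ee_rot: [0.001, -0.695, 0.719, -0.001]
wrist_force: [-0.7, 0.7, -0.4]
finger_gap: 0.401
```

Request:
move_arm([
  [0.4,[0.03,0,-0.03],0],
  [0.4,[0.03,0,-0.03],0],
  [0.4,[0.03,0.02,0],0],
  [0.4,[0.03,0.03,0],0],
  [0.4,[0.03,0.03,0],0],
  [0.2,[0.03,0.03,0],0],
  [0,[0,0.02,0],0],
  [0,[0,0,0],0],
])

```text
t: 42.75
eef_pos: [0.467, -0.1227, 0.2513]
ee_rot: [0.0, -0.695, 0.719, -0.001]
wrist_force: [0.3, -0.2, 0.7]
finger_gap: 0.115
```

```bash
python3 -c "
from fl import *
go([.593,-.3492,.15],6)
s=snap('scene');zoom(s,150,240,180,130,4.4,'pics/s2.png')
s=snap('top');zoom(s,170,185,125,100,6.4,'pics/s3.png')
"
```

```text
t 42.75 pos [ 0.467  -0.1227  0.2513] th -91.99 tilt 0.08 F [ 0.3 -0.2  0.7] gap 0.115
yaw -98.0 then shift [0.1017 0.2384 0.1013]
```

View pics/s2.png

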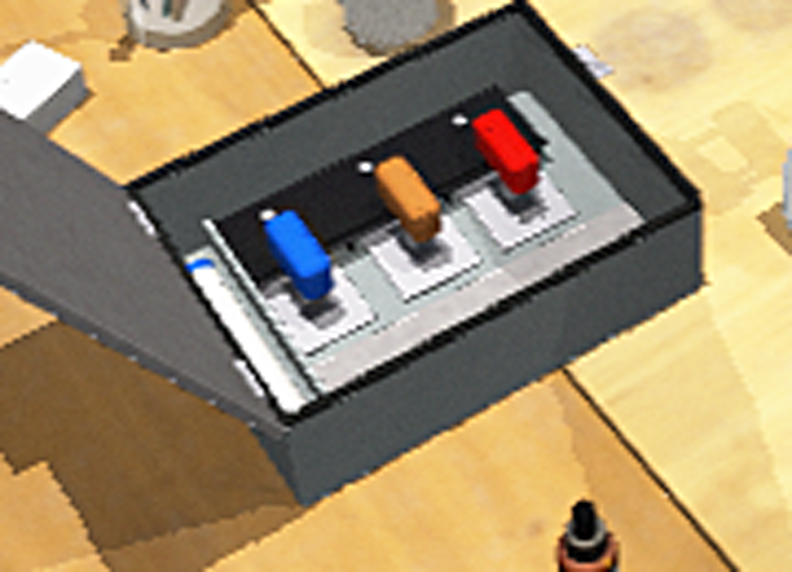

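View pics/s3.png

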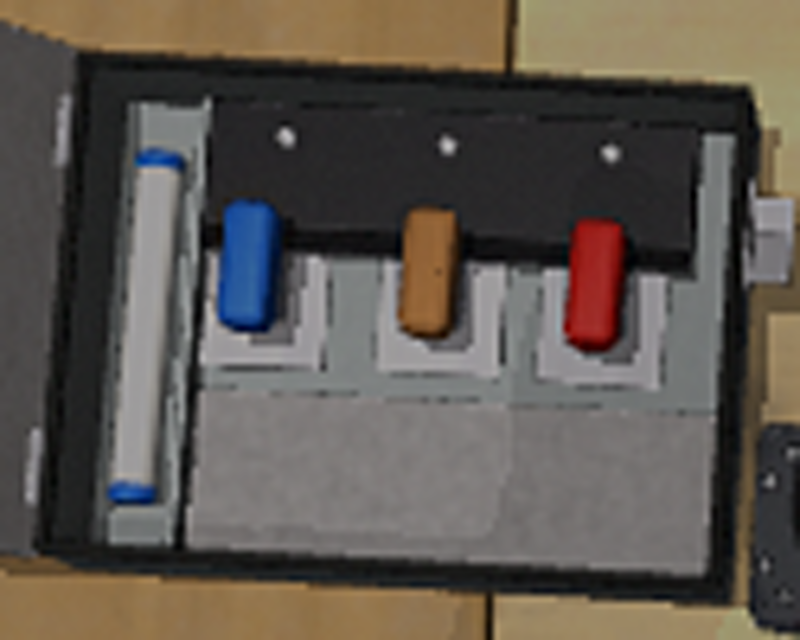

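```bash
python3 -c "
from fl import *
st=bot.get_state();print(wc(st['eef_pos']))
p=cw(-.075,.335);go([*p,.5],-91.9);print(p)
"
```

```text
[-0.10507315 -0.2498777 ]
t 42.85 pos [ 0.4682 -0.1223  0.2509] th -91.91 tilt 0.07 F [ 0.6 -0.3  1.3] gap 0.033
yaw -0.0 then shift [-0.5849 -0.0301 -0.2491]
[0.51764822 0.46130246]
```

Request:
move_arm([
  [0,[0,0,-0.02],0],
  [0,[0,0,-0.04],0],
  [0,[-0.01,0,-0.04],0],
  [0,[-0.02,0,-0.04],0],
  [0,[-0.03,0,-0.04],0],
  [0,[-0.035,0,-0.04],0],
  [0,[-0.035,0,-0.03],0],
  [0,[-0.035,0,0],0],
  [0,[-0.035,0,0],0],
  [0,[-0.03,0,0],0],
  [0,[0,0,0],0],
])

```text
t: 44.22
eef_pos: [0.4755, 0.11, 0.5002]
ee_rot: [0.0, -0.697, 0.717, 0.0]
wrist_force: [0.5, 0.3, 0.7]
finger_gap: 0.003
```

```bash
python3 -c "
from fl import *
st=bot.get_state();print(wc(st['eef_pos']),st['joints'].round(2))
p=cw(-.075,.335);go([*p,.5],-91.9)
"
```

```text
[-0.10550119 -0.01755324] [ 0.2   0.06 -0.52  1.44  0.03  1.65 -1.91]
t 44.23 pos [0.4755 0.11   0.5002] th -91.69 tilt 0.06 F [0.5 0.3 0.7] gap 0.003
yaw 0.2 then shift [-3.526e-01 -3.050e-02  2.000e-04]
```

Request:
move_arm([
  [0,[-0.02,-0.005,0],0.2],
  [0,[-0.03,-0.005,0],0],
  [0,[-0.035,-0.005,0],0],
  [0,[-0.035,-0.005,0],0],
  [0,[-0.035,-0.005,0],0],
  [0,[-0.035,-0.005,0],0],
  [0,[-0.035,0,0],0],
  [0,[-0.035,0,0],0],
  [0,[-0.035,0,0],0],
  [0,[-0.035,0,0],0],
  [0,[-0.02,0,0],0],
  [0,[0,0,0],0],
])

```text
t: 45.72
eef_pos: [0.5184, 0.4572, 0.4989]
ee_rot: [-0.001, -0.694, 0.72, 0.001]
wrist_force: [1.2, -0.9, 0.8]
finger_gap: 0.002
```

```bash
python3 -c "
from fl import *
st=bot.get_state();print(wc(st['eef_pos']),st['joints'].round(2))
p=cw(-.075,.335);go([*p,.328],-91.9)
s=snap('scene');cv2.imwrite('pics/l1.png',s['frame'][:,:,::-1])
"
```

```text
[-0.07413258  0.33091384] [-0.44  0.53 -0.66  0.89  0.32  1.81 -2.55]
t 45.73 pos [0.5184 0.4572 0.4989] th -92.05 tilt 0.11 F [ 1.2 -0.9  0.8] gap 0.002
yaw -0.1 then shift [-0.0041  0.0009  0.1709]
```

View pics/l1.png

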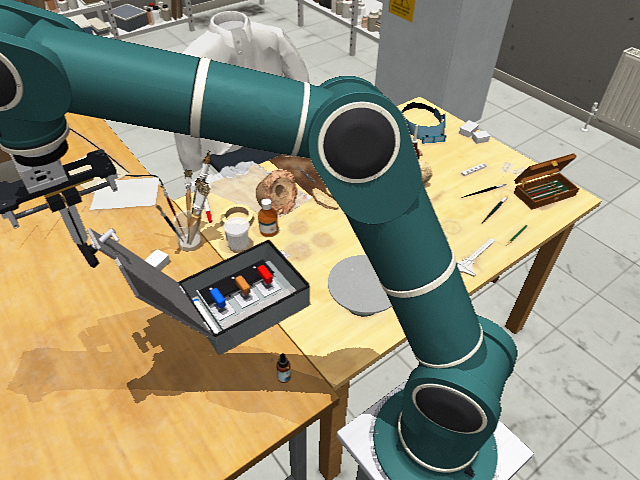

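Request:
move_arm([
  [0,[0,0,0],-9],
  [0,[0,0,0],-10],
  [0,[0,0,0],-10],
  [0,[0,0,0],-10],
  [0,[0,0,0],-10],
  [0,[0,0,0],-10],
  [0,[0,0,0],-10],
  [0,[0,0,0],-10],
  [0,[0,0,0],-10],
  [0,[0,0,0],-10],
  [0,[0,0,0],-10],
  [0,[0,0,0],-10],
])

```text
t: 47.28
eef_pos: [0.5191, 0.4547, 0.5006]
ee_rot: [0.0, 0.972, 0.234, 0.0]
wrist_force: [-0.4, -0.6, 0.0]
finger_gap: 0.004
```

Request:
move_arm([
  [0,[0,0,0],-10],
  [0,[0,0,0],-10],
  [0,[0,0,0],-10],
  [0,[0,0,0],-10],
  [0,[0,0,0],-10],
  [0,[0,0,0],-10],
  [0,[0,0,0],-1],
  [0,[0,0,0],0],
])

```text
t: 48.28
eef_pos: [0.5187, 0.4554, 0.5003]
ee_rot: [0.0, 0.722, 0.692, 0.0]
wrist_force: [-0.9, -0.2, -0.2]
finger_gap: 0.006
```

```bash
python3 -c "
from fl import *
st=bot.get_state();print(wc(st['eef_pos']),st['joints'].round(2))
p=cw(-.075,.335);go([*p,.328],88.1)
"
```

```text
[-0.07371321  0.32910672] [-0.25  0.67 -1.19  0.88  0.65  1.9   0.43]
t 48.27 pos [0.5187 0.4554 0.5003] th 87.6 tilt 0.02 F [-0.9 -0.2 -0.2] gap 0.006
yaw -0.5 then shift [ 0.0059 -0.0013  0.1723]
```

Request:
move_arm([
  [0,[0.003,0,0.015],-0.5],
  [0,[0.003,0,0.02],0],
  [0,[0,0,0.02],0],
  [0,[0,0,0],0],
])

```text
t: 48.78
eef_pos: [0.5187, 0.4614, 0.4432]
ee_rot: [0.0, 0.718, 0.696, -0.001]
wrist_force: [-0.3, 0.0, 0.5]
finger_gap: 0.005
```

```bash
python3 -c "
from fl import *
st=bot.get_state();print(wc(st['eef_pos']),st['joints'].round(2))
p=cw(-.075,.335);go([*p,.328],88.1)
"
```

```text
[-0.07396516  0.33513321] [-0.2   0.68 -1.19  1.01  0.64  1.79  0.4 ]
t 48.77 pos [0.5187 0.4614 0.4432] th 88.29 tilt 0.14 F [-0.3  0.   0.5] gap 0.005
yaw 0.2 then shift [-1.000e-04 -1.000e-03  1.152e-01]
```

Joint 6 is relaxing and joint 3 holds within range. I'll keep lowering behind the lid.

Request:
move_arm([
  [0,[0,0,0.02],0],
  [0,[0,0,0.025],0],
  [0,[0,0,0.025],0],
  [0,[0,0,0.025],0],
  [0,[0,0,0.015],0],
  [0,[0,0,0.005],0],
  [0,[0,0,0],0],
])

```text
t: 49.65
eef_pos: [0.5186, 0.4622, 0.3306]
ee_rot: [-0.0, 0.717, 0.697, 0.0]
wrist_force: [0.3, -0.6, 0.7]
finger_gap: 0.002
```

```bash
python3 -c "
from fl import *
st=bot.get_state();print(wc(st['eef_pos']),st['joints'].round(2))
p=cw(-.075,.2975);go([*p,.328],88.1)
s=snap('scene');cv2.imwrite('pics/l2.png',s['frame'][:,:,::-1]);zoom(s,0,120,320,240,2.4,'pics/l2.png')
s=snap('top');zoom(s,40,140,260,160,3,'pics/l3.png')
"
```

```text
[-0.07410724  0.33589749] [-0.13  0.73 -1.18  1.23  0.67  1.58  0.35]
t 49.65 pos [0.5186 0.4622 0.3306] th 88.35 tilt 0.03 F [ 0.3 -0.6  0.7] gap 0.002
yaw 0.2 then shift [-0.0384 -0.0009  0.0026]
```

View pics/l2.png

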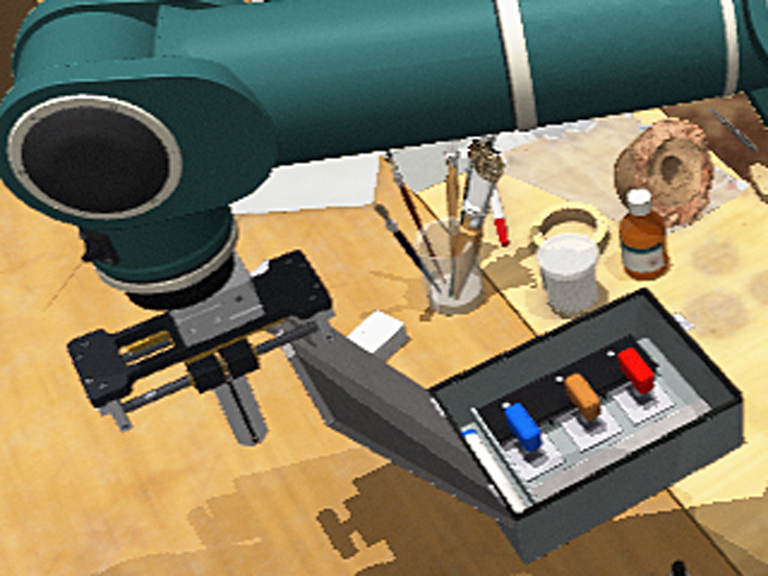

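View pics/l3.png

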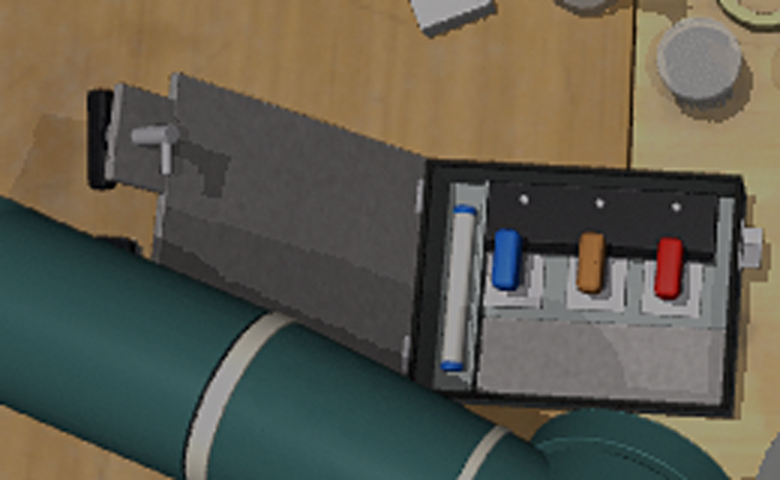

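Request:
move_arm([
  [0,[-0.015,0,0.003],0.2],
  [0,[-0.015,0,0],0],
  [0,[-0.012,0,0],0],
  [0,[-0.01,0,0],0],
  [0,[-0.01,0,0],0],
  [0,[0,0,0],0],
])

```text
t: 50.5
eef_pos: [0.5169, 0.3992, 0.3277]
ee_rot: [0.0, 0.719, 0.695, 0.0]
wrist_force: [0.1, 0.4, 0.3]
finger_gap: 0.008
```

```bash
python3 -c "
from fl import *
st=bot.get_state();print(wc(st['eef_pos']),st['joints'].round(2))
p=cw(-.075,.2975);go([*p,.328],88.1)
s=snap('scene');zoom(s,0,120,320,240,2.4,'pics/l4.png')
"
```

```text
[-0.07372291  0.27287819] [ 0.02  0.66 -1.2   1.36  0.61  1.52  0.4 ]
t 50.5 pos [0.5169 0.3992 0.3277] th 88.1 tilt 0.05 F [0.1 0.4 0.3] gap 0.008
yaw 0.0 then shift [ 0.0246 -0.0013 -0.0003]
```

View pics/l4.png

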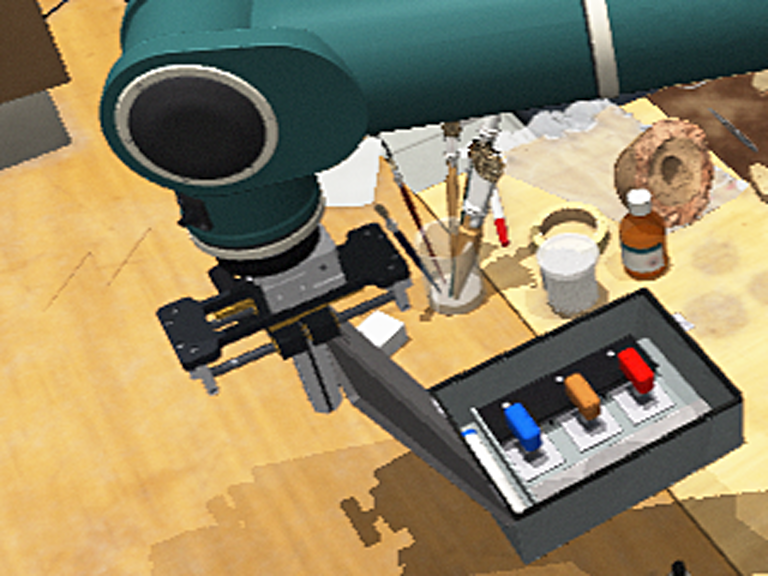

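Request:
move_arm([
  [0,[-0.01,0,0],0],
  [0,[-0.012,0,0],0],
  [0,[-0.012,0,0],0],
  [0,[-0.012,0,0],0],
  [0,[-0.012,0,0],0],
  [0,[0,0,0],0],
])

```text
t: 51.3
eef_pos: [0.5151, 0.3406, 0.3269]
ee_rot: [0.0, 0.719, 0.695, -0.0]
wrist_force: [-0.4, 0.0, 0.1]
finger_gap: 0.005
```

```bash
python3 -c "
from fl import *
st=bot.get_state();print(wc(st['eef_pos']),st['joints'].round(2))
p=cw(-.075,.1695);go([*p,.328],88.1)
s=snap('scene');zoom(s,0,120,320,240,2.4,'pics/l5.png')
"
```

```text
[-0.07353147  0.21428192] [ 0.16  0.59 -1.22  1.46  0.55  1.48  0.48]
t 51.3 pos [0.5151 0.3406 0.3269] th 88.07 tilt 0.08 F [-0.4  0.   0.1] gap 0.005
yaw -0.0 then shift [-0.0448 -0.0015 -0.0011]
```

View pics/l5.png

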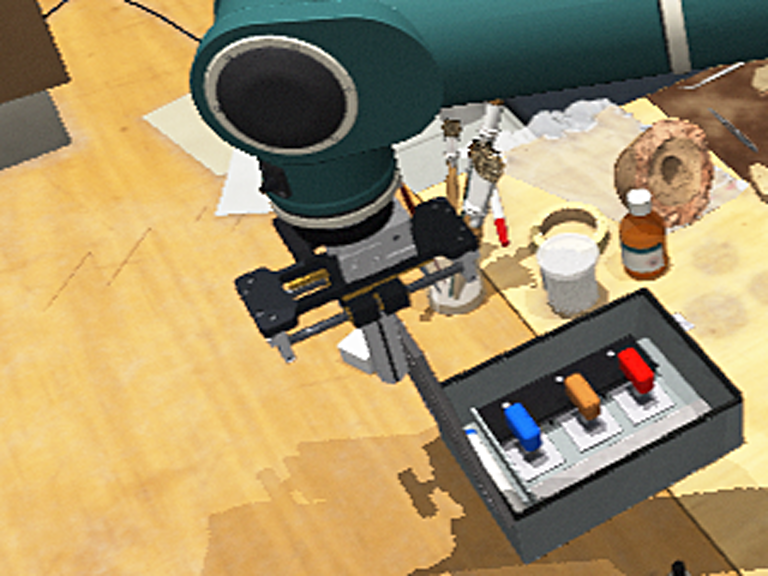

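Request:
move_arm([
  [0,[-0.01,0,0],0],
  [0,[-0.012,0,0],0],
  [0,[-0.012,0,0],0],
  [0,[-0.012,0,0],0],
  [0,[0,0,0],0],
])

```text
t: 51.98
eef_pos: [0.5137, 0.2945, 0.327]
ee_rot: [0.0, 0.719, 0.695, -0.0]
wrist_force: [0.2, 0.3, -0.4]
finger_gap: 0.002
```

```bash
python3 -c "
from fl import *
st=bot.get_state();print(wc(st['eef_pos']),st['joints'].round(3))
p=cw(-.075,.1097);go([*p,.3165],88.1)
s=snap('scene');zoom(s,0,120,320,240,2.4,'pics/l6.png')
"
```

```text
[-0.07344571  0.16811508] [ 0.272  0.533 -1.227  1.523  0.504  1.441  0.56 ]
t 51.98 pos [0.5137 0.2945 0.327 ] th 88.05 tilt 0.07 F [ 0.2  0.3 -0.4] gap 0.002
yaw -0.1 then shift [-0.0584 -0.0016  0.0105]
```

View pics/l6.png

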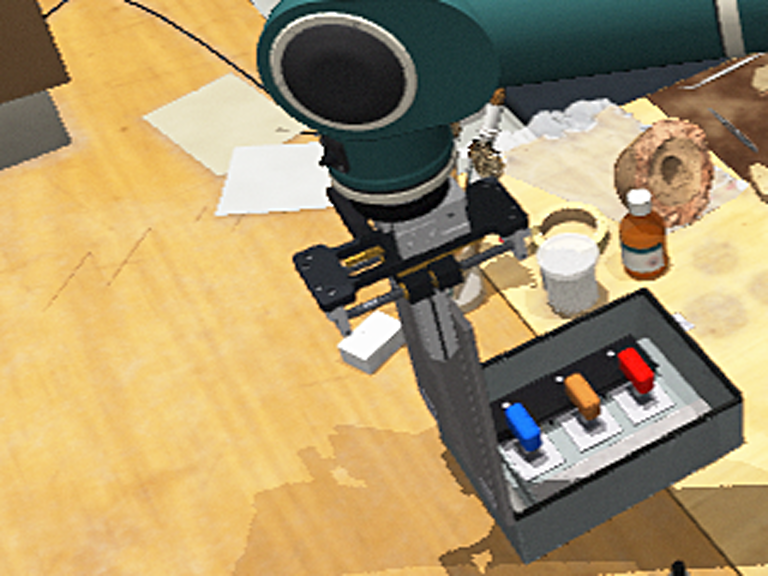

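Request:
move_arm([
  [0,[-0.01,0,0.001],0],
  [0,[-0.012,0,0.002],0],
  [0,[-0.012,0,0.002],0],
  [0,[-0.012,0,0.003],0],
  [0,[-0.012,0,0.003],0],
  [0,[-0.012,0,0.004],0],
  [0,[-0.012,0,0.005],0],
  [0,[-0.012,0,0.006],0],
  [0,[-0.012,0,0.006],0],
  [0,[0,0,0],0],
])

```text
t: 53.28
eef_pos: [0.5098, 0.1887, 0.2944]
ee_rot: [-0.0, 0.719, 0.695, -0.001]
wrist_force: [0.1, 0.4, 0.4]
finger_gap: 0.004
```

```bash
python3 -c "
from fl import *
st=bot.get_state();print(wc(st['eef_pos']),st['joints'].round(3))
p=cw(-.075,.0558);go([*p,.2914],88.1)
s=snap('scene');zoom(s,0,120,320,240,2.4,'pics/l7.png')
"
```

```text
[-0.07379842  0.06228433] [ 0.53   0.445 -1.236  1.688  0.433  1.324  0.751]
t 53.27 pos [0.5098 0.1887 0.2944] th 88.07 tilt 0.08 F [0.1 0.4 0.4] gap 0.004
yaw -0.0 then shift [-0.0065 -0.0012  0.003 ]
```

View pics/l7.png

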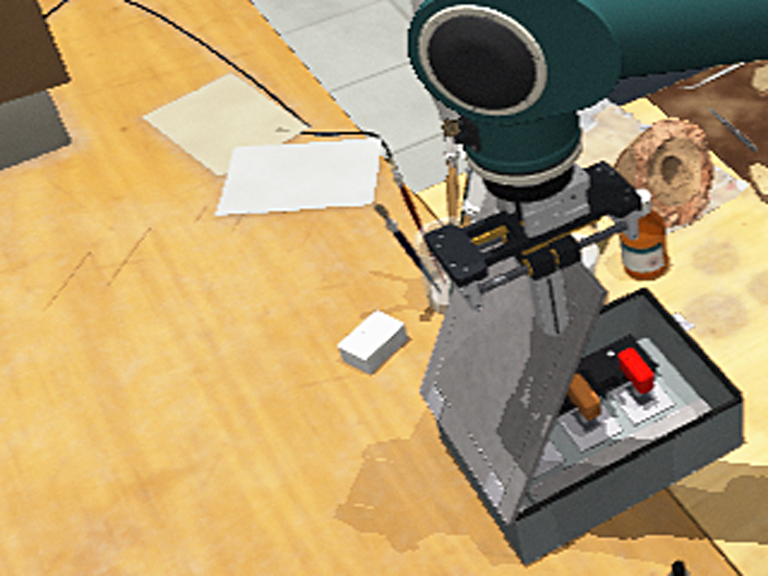

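Request:
move_arm([
  [0,[-0.012,0,0.009],0],
  [0,[-0.012,0,0.011],0],
  [0,[-0.012,0,0.012],0],
  [0,[-0.011,0,0.012],0],
  [0,[-0.007,0,0.012],0],
  [0,[-0.007,0,0.012],0],
  [0,[-0.007,0,0.012],0],
  [0,[-0.007,0,0.012],0],
  [0,[0,0,0],0],
])

```text
t: 54.45
eef_pos: [0.507, 0.1145, 0.2021]
ee_rot: [-0.0, 0.719, 0.695, -0.001]
wrist_force: [0.4, 0.3, 0.3]
finger_gap: 0.002
```

```bash
python3 -c "
from fl import *
st=bot.get_state();print(wc(st['eef_pos']),st['joints'].round(3))
p=cw(-.075,-.0302);go([*p,.1525],88.1)
s=snap('scene');zoom(s,0,120,320,240,2.4,'pics/l8.png')
"
```

```text
[-0.07412826 -0.01195752] [ 0.649  0.493 -1.191  1.858  0.504  1.141  0.815]
t 54.45 pos [0.507  0.1145 0.2021] th 88.13 tilt 0.09 F [0.4 0.3 0.3] gap 0.002
yaw 0.0 then shift [-0.0182 -0.0009  0.0496]
```

View pics/l8.png

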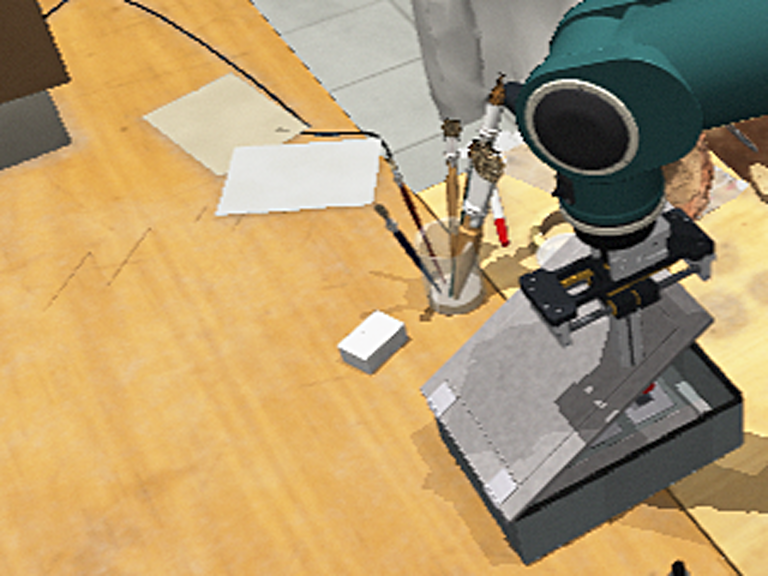

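Request:
move_arm([
  [0,[-0.005,0,0.01],0],
  [0,[-0.005,0,0.013],0],
  [0,[-0.004,0,0.013],0],
  [0,[-0.004,0,0.013],0],
  [0,[-0.003,0,0.012],0],
  [0,[-0.003,0,0.012],0],
  [0,[-0.002,0,0.01],0],
  [0,[0,0,0],0],
])

```text
t: 55.5
eef_pos: [0.5062, 0.0891, 0.1194]
ee_rot: [-0.0, 0.718, 0.696, -0.0]
wrist_force: [-0.7, -0.1, 0.9]
finger_gap: 0.004
```

```bash
python3 -c "
from fl import *
st=bot.get_state();print(wc(st['eef_pos']),st['joints'].round(3))
p=cw(-.075,-.0395);go([*p,.101],88.1)
s=snap('scene');zoom(s,0,120,320,240,2.4,'pics/l9.png')
"
```

```text
[-0.07405897 -0.03737446] [ 0.618  0.584 -1.093  1.947  0.621  0.998  0.771]
t 55.5 pos [0.5062 0.0891 0.1194] th 88.16 tilt 0.06 F [-0.7 -0.1  0.9] gap 0.004
yaw 0.1 then shift [-0.0021 -0.0009  0.0184]
```

View pics/l9.png

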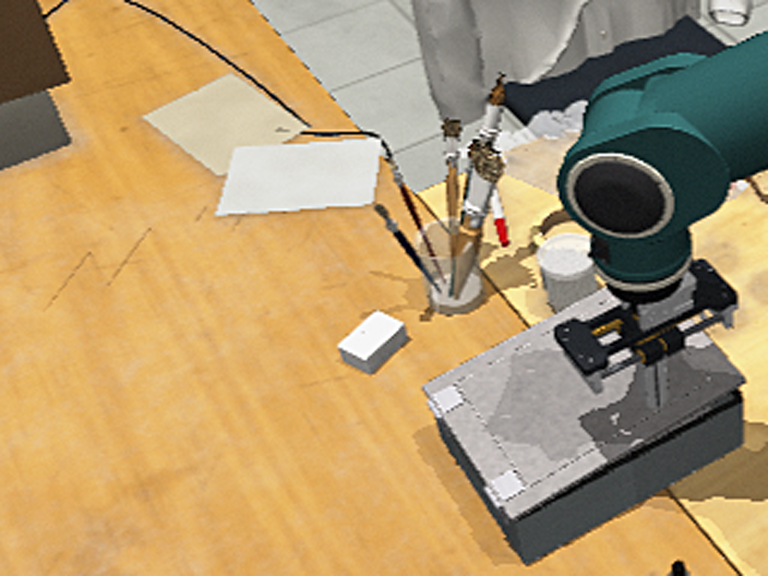

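Request:
move_arm([
  [0,[-0.001,0,0.006],0],
  [0,[-0.001,0,0.005],0],
  [0,[0,0,0.004],0],
  [0,[0,0,0.002],0],
  [0,[0,0,0],0],
])

```text
t: 56.18
eef_pos: [0.5066, 0.0869, 0.1032]
ee_rot: [0.0, 0.718, 0.696, -0.0]
wrist_force: [-2.7, -4.0, 10.1]
finger_gap: 0.002
```

Request:
move_arm([
  [0,[0,0,0.001],0],
  [0,[0,0,0.001],0],
  [0,[0,0,0],0],
])

```text
t: 56.55
eef_pos: [0.5067, 0.0869, 0.1018]
ee_rot: [0.001, 0.718, 0.696, -0.0]
wrist_force: [-7.0, -5.0, 23.1]
finger_gap: 0.005
```

Request:
move_arm([
  [0,[0,0,-0.005],0],
  [0,[0,0,-0.02],0],
  [0,[0,0,-0.04],0],
  [0,[0,0,-0.04],0],
  [0.2,[0,-0.03,-0.03],0],
  [0.4,[0,-0.03,0],0],
  [0.5,[0,-0.03,0],0],
  [0.5,[0,-0.02,0],0],
  [0.5,[0,0,0],0],
])

```text
t: 57.68
eef_pos: [0.3961, 0.0906, 0.2367]
ee_rot: [0.002, 0.718, 0.696, -0.001]
wrist_force: [0.4, -0.2, -0.9]
finger_gap: 0.485
```

```bash
python3 -c "
from fl import *
p=cw(.05,-.167);print(p)
go([*p,.2],88.1)
s=snap('top');zoom(s,160,160,170,130,4.7,'pics/m1.png')
s=snap('scene');zoom(s,150,200,200,150,4,'pics/m2.png')
"
```

```text
[ 0.6259356  -0.04456594]
t 57.67 pos [0.3961 0.0906 0.2367] th 88.15 tilt 0.21 F [ 0.4 -0.2 -0.9] gap 0.485
yaw 0.1 then shift [-0.1274  0.2342  0.0367]
```

View pics/m1.png

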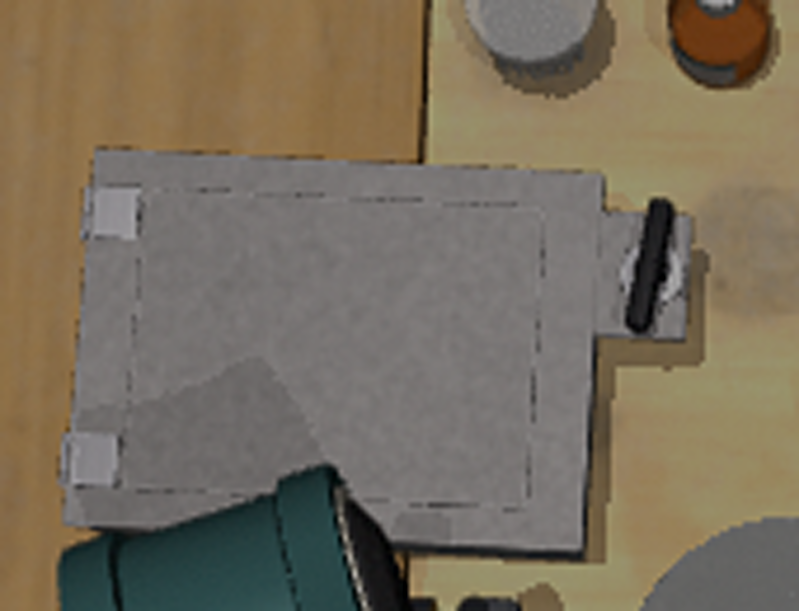

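View pics/m2.png

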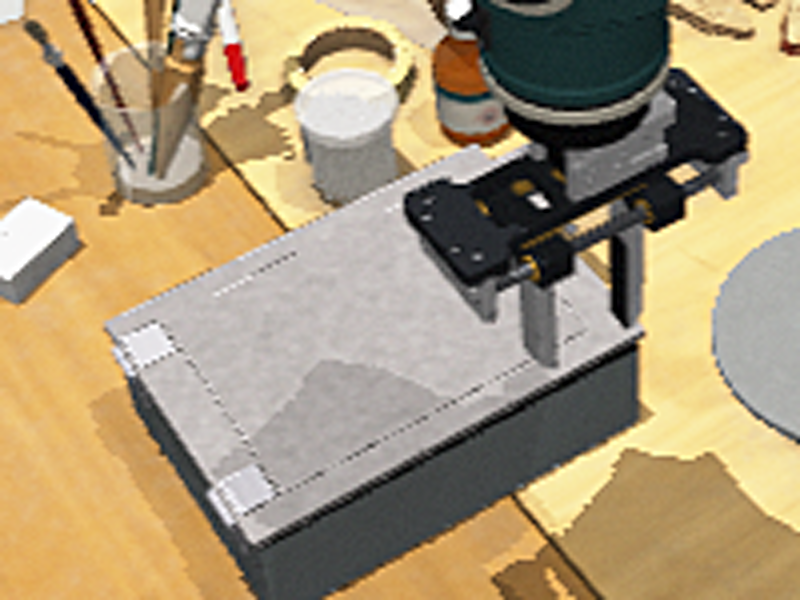

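```bash
cat > bar.py <<'E'
from fl import *
def bar(s,z=.135):
    g=cv2.cvtColor(s["frame"],cv2.COLOR_RGB2GRAY);m=(g<50).astype(np.uint8)*255
    roi=np.zeros_like(m);roi[198:236,288:312]=255
    c,_=cv2.findContours(m&roi,cv2.RETR_EXTERNAL,cv2.CHAIN_APPROX_NONE)
    cc=max(c,key=cv2.contourArea);r=cv2.minAreaRect(cc)
    pts=np.array([onz(s,*p,z) for p in cv2.boxPoints(r)])[:,:2]
    e=[pts[1]-pts[0],pts[2]-pts[1]];e.sort(key=np.linalg.norm)
    print('bar',cv2.contourArea(cc),pts.mean(0).round(4),wc(pts.mean(0)).round(4),[round(float(np.linalg.norm(x)),4) for x in e],'world ang',np.degrees(np.arctan2(e[1][1],e[1][0])).round(1))
if __name__=='__main__': bar(snap('top'))
E
python3 bar.py
```

```text
bar 130.5 [ 0.6234 -0.0461] [ 0.0475 -0.1686] [0.017, 0.0735] world ang -10.2
```

Request:
move_arm([
  [0.5,[-0.015,0.025,0],0],
  [0.5,[-0.02,0.035,0],0],
  [0.5,[-0.02,0.035,0],0],
  [0.5,[-0.02,0.035,0],0],
  [0.5,[-0.02,0.035,0],0],
  [0.5,[-0.02,0.035,0],0],
  [0.5,[-0.01,0.03,0],0],
  [0.5,[0,0,0],8.3],
  [0.5,[0,0,0],0],
])

```text
t: 58.95
eef_pos: [0.6229, -0.0412, 0.2349]
ee_rot: [-0.001, 0.767, 0.642, -0.0]
wrist_force: [-0.0, 0.7, 0.3]
finger_gap: 0.492
```

```bash
python3 -c "
from fl import *
print(bot.get_state()['joints'].round(2))
go([.6245,-.0454,.18],79.8)
"
```

```text
[ 0.68  0.57 -0.96  1.57  0.48  1.26  1.04]
t 58.95 pos [ 0.6229 -0.0412  0.2349] th 79.89 tilt 0.11 F [-0.   0.7  0.3] gap 0.492
yaw 0.1 then shift [-0.0038  0.0023  0.0549]
```

Request:
move_arm([
  [0.5,[-0.004,0.002,0.02],0],
  [0.5,[0,0,0.03],0],
  [0.5,[0,0,0.03],0],
  [0.5,[0,0,0.02],0],
  [0.5,[0,0,0.012],0],
  [0.5,[0,0,0.005],0],
  [0.5,[0,0,0],0],
])

```text
t: 59.82
eef_pos: [0.6239, -0.0458, 0.1193]
ee_rot: [0.0, 0.767, 0.642, 0.0]
wrist_force: [0.2, -0.0, 0.3]
finger_gap: 0.496
```

```bash
python3 -c "
from fl import *
go([.6245,-.0454,.116],79.8)
s=snap('scene');zoom(s,190,180,180,130,4.4,'pics/m3.png')
s=snap('top');zoom(s,220,170,130,90,6,'pics/m4.png')
"
```

```text
t 59.83 pos [ 0.6239 -0.0458  0.1193] th 79.87 tilt 0.02 F [ 0.2 -0.   0.3] gap 0.496
yaw 0.1 then shift [0.0005 0.0005 0.0033]
```

View pics/m3.png

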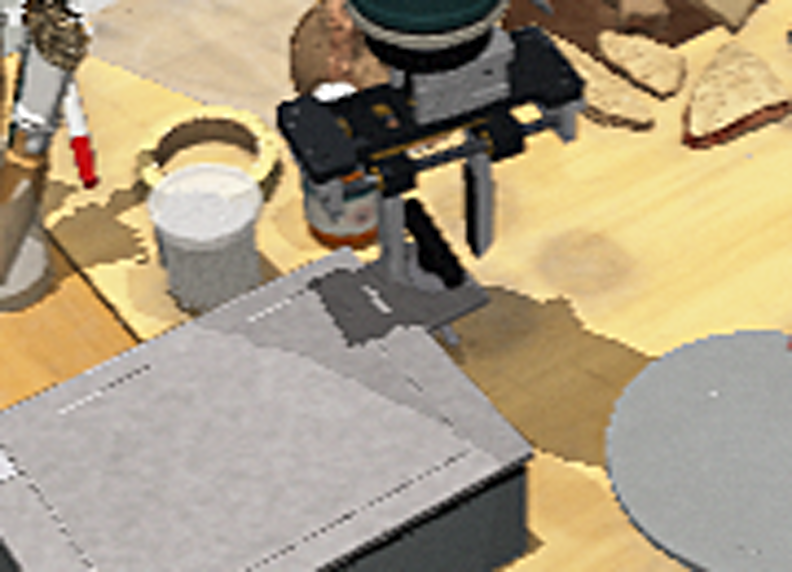

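Request:
move_arm([
  [0.5,[0,0,0.003],0],
  [0.05,[0,0,0],0],
  [0.05,[0,0,0],0],
  [0.05,[0,0,0],0],
  [0.05,[0,0,0],0],
  [0.05,[0,0,0],0],
  [0.05,[0,0,0],0],
], force=55)

```text
t: 60.8
eef_pos: [0.624, -0.0439, 0.1163]
ee_rot: [-0.001, 0.766, 0.642, 0.001]
wrist_force: [2.2, 9.5, -1.1]
finger_gap: 0.144
```

Request:
move_arm([
  [0.05,[0,0,0],3],
  [0.05,[0,0,0],5],
  [0.05,[0,0,0],6],
  [0.05,[0,0,0],6],
  [0.05,[0,0,0],6],
])

```text
t: 61.42
eef_pos: [0.6244, -0.043, 0.1164]
ee_rot: [-0.001, 0.892, 0.452, 0.002]
wrist_force: [5.8, 13.3, -3.9]
finger_gap: 0.144
```

```bash
python3 -c "
from fl import *
go([.6245,-.0454,.116],-1.9);print(bot.get_state()['moment'])
"
```

```text
t 61.42 pos [ 0.6244 -0.043   0.1164] th 53.8 tilt 0.22 F [ 5.8 13.3 -3.9] gap 0.144
yaw 55.7 then shift [0.0002 0.0024 0.0004]
[ 2.73393575 -1.44051155  0.09565403]
```

Request:
move_arm([
  [0.05,[0.002,-0.0015,0],2],
  [0.05,[0,0,0],5],
  [0.05,[0,0,0.0005],6],
  [0.05,[0,0,0.0005],6],
  [0.05,[0,0,0.0005],6],
])

```text
t: 62.05
eef_pos: [0.6249, -0.0422, 0.1152]
ee_rot: [-0.0, 0.969, 0.248, 0.002]
wrist_force: [7.4, 5.5, -2.4]
finger_gap: 0.145
```

```bash
python3 -c "
from fl import *
go([.6245,-.0454,.116],-1.9);print(bot.get_state()['moment'])
s=snap('scene');zoom(s,190,180,180,130,4.4,'pics/m5.png')
"
```

```text
t 62.05 pos [ 0.6249 -0.0422  0.1152] th 28.73 tilt 0.19 F [ 7.4  5.5 -2.4] gap 0.145
yaw 30.6 then shift [-0.0003  0.0032 -0.0008]
[ 0.86983514 -1.94915233  0.25814899]
```

View pics/m5.png

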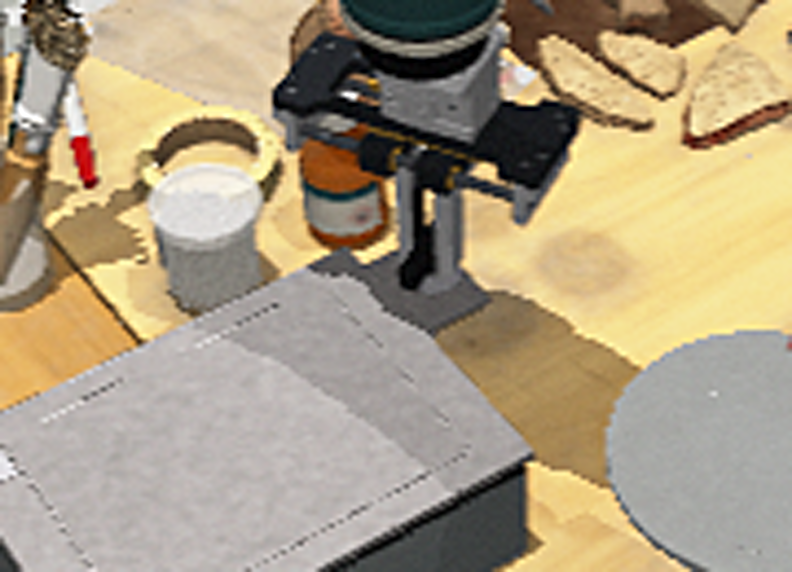

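Request:
move_arm([
  [0.05,[0.001,0.0005,0.0003],4],
  [0.05,[0,0,0.0007],6],
  [0.05,[0,0,0.0007],6],
  [0.05,[0,0,0.0007],6],
  [0.05,[0,0,0.0007],6],
  [0.05,[0,0,0],3],
  [0.05,[0,0,0],0],
])

```text
t: 62.98
eef_pos: [0.6263, -0.0422, 0.1123]
ee_rot: [-0.001, 1.0, -0.019, 0.002]
wrist_force: [6.8, 4.8, 1.6]
finger_gap: 0.144
```

```bash
python3 -c "
from fl import *
go([.6245,-.0434,.112],-1.9);print(bot.get_state()['moment'])
s=snap('scene');zoom(s,190,180,180,130,4.4,'pics/m6.png')
"
```

```text
t 62.98 pos [ 0.6263 -0.0422  0.1123] th -2.13 tilt 0.21 F [6.8 4.8 1.6] gap 0.144
yaw -0.2 then shift [-0.0017  0.0013  0.0003]
[ 0.88399284 -1.88723362  0.12268385]
```

View pics/m6.png

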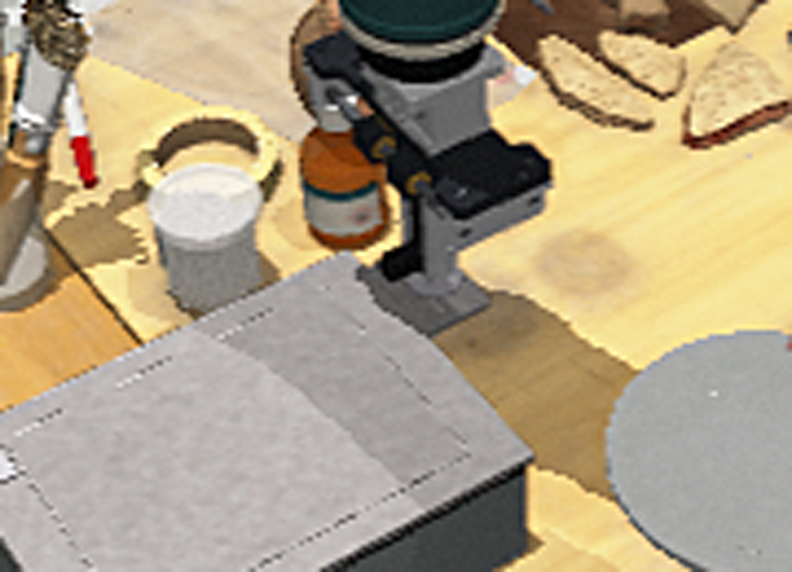

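Request:
move_arm([
  [0.05,[0.001,0,0],2],
  [0.05,[0,0,0],2],
  [0.05,[0,0,0],0],
])

```text
t: 63.4
eef_pos: [0.6265, -0.0422, 0.1122]
ee_rot: [-0.0, 0.999, -0.053, 0.001]
wrist_force: [0.1, 3.3, 6.3]
finger_gap: 0.148
```

```bash
python3 -c "
from fl import *
go([.6245,-.0434,.112],-1.9);print(bot.get_state()['moment'])
"
```

```text
t 63.4 pos [ 0.6265 -0.0422  0.1122] th -6.06 tilt 0.11 F [0.1 3.3 6.3] gap 0.148
yaw -4.2 then shift [-0.002   0.0013  0.0002]
[ 0.73849206 -0.22553616  0.98088249]
```

Request:
move_arm([
  [0.4,[0,0,0],0],
  [0.5,[0,0,0],0],
  [0.5,[0,0,0],0],
  [0.5,[0,0,-0.01],0],
  [0.5,[0,0,-0.03],0],
  [0.5,[0,0,-0.04],0],
  [0.5,[0,0.02,-0.04],0],
  [0.5,[0,0.035,-0.02],0],
  [0.5,[0,0.035,0],0],
  [0.5,[0,0.035,0],0],
  [0.5,[0,0.035,0],0],
  [0.5,[0,0.035,0],0],
])

```text
t: 64.9
eef_pos: [0.6047, -0.2384, 0.2523]
ee_rot: [0.0, 0.999, -0.054, 0.0]
wrist_force: [0.1, 0.0, 1.3]
finger_gap: 0.499
```

Request:
move_arm([
  [0.5,[0,0.035,0],0],
  [0.5,[0,0.035,0],0],
  [0.5,[0,0.02,0],0],
  [0.5,[0,0,0],0],
])

```text
t: 65.4
eef_pos: [0.595, -0.3276, 0.2515]
ee_rot: [-0.0, 0.999, -0.054, -0.0]
wrist_force: [-0.0, 0.5, 0.9]
finger_gap: 0.498
```

```bash
python3 -c "
from bar import *
s=snap('top');zoom(s,160,160,170,130,4.7,'pics/n1.png');bar(s,.131)
cv2.imwrite('pics/n3.png',s['frame'][:,:,::-1])
t=snap('scene');zoom(t,150,200,200,150,4,'pics/n2.png')
"
```

```text
bar 117.0 [ 0.6208 -0.0493] [ 0.045  -0.1719] [0.0183, 0.0592] world ang -88.7
```

View pics/n1.png

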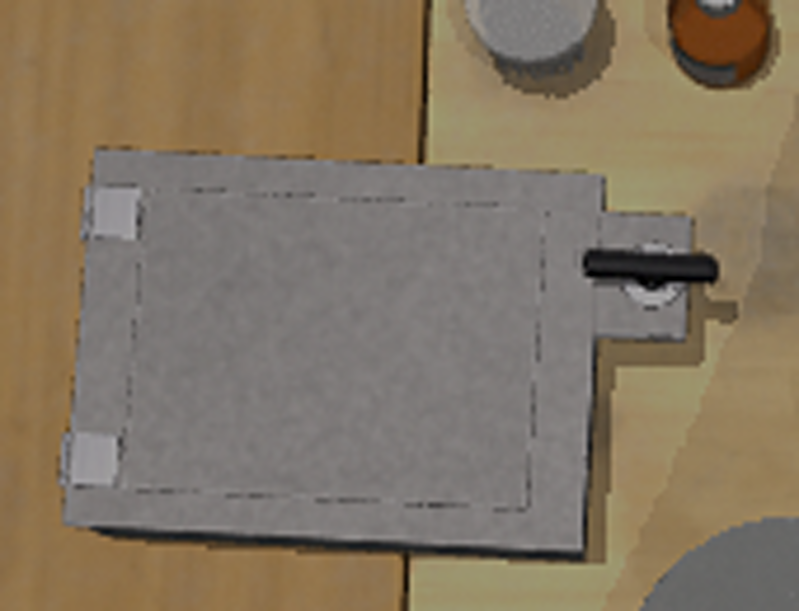

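View pics/n2.png

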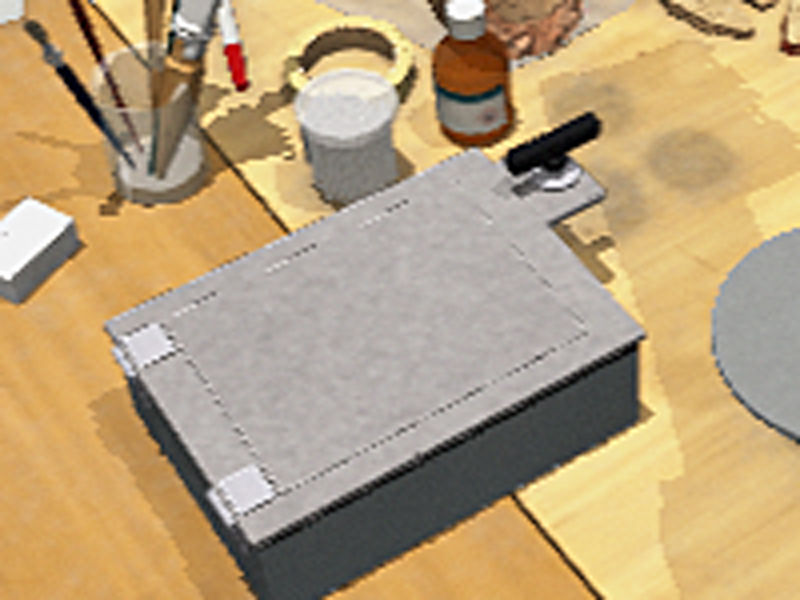

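View pics/n3.png

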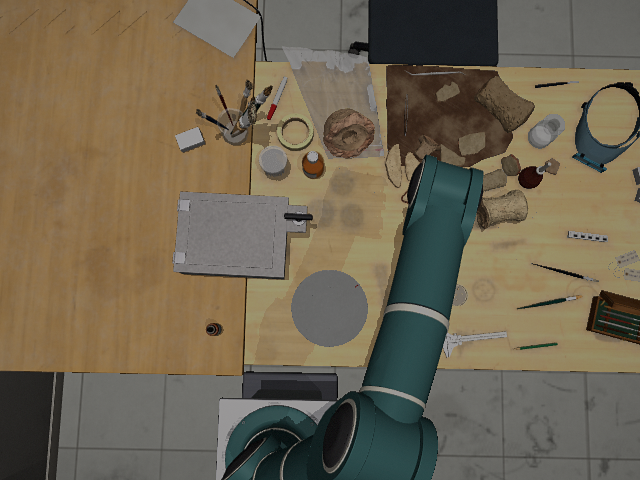

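```bash
sed -i 's/198:236,288:312/206:230,280:318/' bar.py; python3 -c "
from bar import *
s=snap('top');bar(s,.131)
t=snap('scene');print(tri(s,((650+.5)/4.7-.5+160,(266+.5)/4.7-.5+160),t,((553.5)/4-.5+150,(140.5)/4-.5+200)))"
```

```text
bar 137.5 [ 0.6216 -0.0452] [ 0.0457 -0.1678] [0.02, 0.0725] world ang -92.0
(array([ 0.62539796, -0.0441557 ,  0.12803066]), np.float64(0.0022342345897616448))
```

Bar measures −92.0° against −91.9° expected at the stop, so the latch has held. Handing in.

```bash
python3 -c "
from h import *
print(bot.get_state()['t']);print(bot.close_job())"
```

```text
65.6
the job is handed in; nothing more can be done
None
```

All three floats are in the dry case, the lid is down and the latch is turned to its stop. I handed the job in at 65.6 s, with the gripper open and clear of everything.

- **Floats:** I slid each blade in tip first and lying flat: blue in the left slot, brown in the middle and red in the right. I stopped each one about 2 mm from the end wall by calculation, lowered it about 4 mm and let go. The pictures taken before closing showed all three rear edges past the edge of the raised floor. I did not measure the drop itself.
- **Lid:** I pushed it round from behind with closed fingers and pressed it onto the gasket with about 23 N.
- **Latch:** I turned the T-handle clockwise to its stop, where the turning moment rose from 0.1 to 1.0 N m. After I let go, the bar lay at −92.0° in world axes, against −91.9° expected, so it did not spring back.
- **Unconfirmed:** I could not read the lid angle directly. A rough two-view estimate put the bar's top face about 128 mm above the table, within the few millimetres that estimate is good for, so it neither confirms nor contradicts the lid being tight.
- **Other checks:** The two cameras disagreed by 2 to 3 mm on where the case lies, which stayed within the slot clearance. I saw no float knocked aside and no slip of the grip. The dropper bottle and the amber bottle look unmoved. The dish was mostly hidden behind the arm in the last picture, but nothing went near it.

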